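Hook the tape over the board's end, draw it to the pencil line and lock it

ROBOT

A 7-joint arm with a two-finger parallel gripper is mounted at the origin on the work surface. World frame = base frame: x ahead of the robot, y to its left, z up, the work surface at z = 0. Lengths are in m, angles in rad, forces in N, time in s.
With the tool pointing down it reaches from about 0.4 to 0.85 m from the base axis. Payload 10.4 kg.
Tool frame: the origin (TCP) lies between the finger pads; the fingertips stand tip_extent ahead of it and the grasp point (between the pads) lies 2 mm behind it (tip_extent is the distance from the TCP to the fingertips, in m); z points along the fingers, y is the direction in which the jaws open and shut (so a half turn about z gives the same grasp; the last joint's range is limited). The gripper opens to 87 mm and grips with 3 to 60 N. Pads are 19 mm wide; open, the fingers measure 117 mm over their backs; the gripper's body (75 mm by 190 mm) begins 51 mm behind the grasp point.
Start: joints at [-1.18, 0.332, -0.065, 1.46, 0.022, 1.35, -0.088], TCP at [0.251, 0.572, 0.214] pointing down, gripper open.
Joint ranges: [-2.6, 2.6], [-0.5, 2.12], [-1.47, 1.34], [0.16, 2.42], [-1.27, 4.41], [0.06, 2.06], [-2.6, 2.6]. Speed limits (rad/s): [2.22, 2.22, 2.79, 2.79, 3.14, 3.14, 3.14].

INTERFACE

Orientations are given as a unit quaternion [x, y, z, w].
In Python, from bench import read_state, camera, camera_params, close_job, tip_extent gives the robot as it stands. The module is installed in compiled form; this text tells all that it offers.
- The arm moves only by the tool send_rows, never from a script. Its argument "steps" is a list of rows, each a list of 7 numbers: the turn, a rotation vector about the tool's x, y, z in degrees, then the shift along the tool's x, y, z in m, then the gripper's target within -1 to 1 (shut at 1, half-way at 0, fully open at -1). In form: [[ax, ay, az, x, y, z, jaw], ...]. A call has exactly 10 rows; each row shifts and turns the pose as measured when the row begins, along the tool's axes as they then stand; what a row does not reach is not made up. A row lasts 1/10 s, in which the tool goes at most 50 mm and 8.59 degrees, less where a joint would pass 70% of its speed; a pose out of reach is approached as far as the arm can. A call with a gripper value outside its range is refused whole. The fingers move at their own pace and stop on an object; "force" is the grip in N (left out, the last holds). Time passes only in rows, so rows that do not move let the fingers close, or fill a call up. It gives the time, the measured TCP pose, the force and the opening at its end, in the units of the state.
- read_state(): the state, without advancing time (a new reading comes with each control period).
- camera(name): name is "scene" or "side" or "wrist"; returns (picture, depth): 420x560x3 uint8, blue, green, red; 420x560 float32, m along the optical axis (not along the pixel's ray), 0 where there is no reading.
- camera_params(name): a dict with "camera_matrix" (3x3 intrinsics, pixels), "dist" ([k1, k2, p1, p2, k3] as OpenCV has them; the pictures are not rectified), "world_from_camera" (4x4, takes a point from camera to world coordinates). Camera axes: x right, y down, z forward; pixel columns grow to the right and rows downward; lengths in m; the calibration is good to about 2 mm. A picture is of the moment at which its call begins: read the wrist's pose just before it. camera_params takes no time and is no camera call; for the wrist camera it gives the pose at the moment of the call.
- close_job(): hands the job in, once; it reports no verdict.
The state is a dict: "time": time; "joint_positions": joint angles; "joint_vel": joint speeds; "joint_torque": joint torques, N m; "ee_pos": TCP position; "eef_rot": TCP orientation; "ft_force": force on the tool from outside, world axes, zero at the start; "torque": the same for the moment, N m; "width": finger opening in m.
Only numpy, scipy, OpenCV 4.12 (cv2) and the standard library are available. Lean on these libraries where they do the work, as an engineer would, in place of code of your own. Each camera call takes 0.05 s, during which the arm holds its last target.

TASK

Pick the tape measure up off the wooden offcut, hook its end over the free end of the dark clamped board, and draw the case straight back along the board against its spring until the front of its nose stands on the pencil line that crosses the strip of masking tape. Push its lock slide all the way down so that it holds, then let go, leaving the tape hooked, locked and standing on the board. Be gentle with the hook and the lock, and leave the offcut, screwdriver, masking-tape roll and tub where they are.

Things in the scene. Friction and masses are not known exactly. Their poses are not given: they have to be found in the camera images.
- tape_centre (a point): Middle of the case of a pocket tape measure (grey, black rubber sole; 66 mm long, 42 wide, 76 high, 0.4 kg), 38 mm above its flat sole. x: the way the blade runs out (front), z up. Flat front and back faces 33 mm ahead and behind; grip it across its length or its width. It starts upright on the offcut, blade fully in, hook hanging over the offcut's end, lock off
- nose (a point): Foremost edge of the tape's black mouth block ('nose') at sole level, mid-width: 41 mm ahead of tape_centre, 38 mm below it. The nose stands 8 mm out from the front face, 16 mm high, 34 mm wide. Axes as tape_centre
- hook_tip (a point): Lower end of the steel hook on the blade's end, on the face that looks back to the case. The hook is a plate 24 mm wide, 2 mm thick, reaching 6 mm below sole level; with the blade fully in this face stands 2.5 mm ahead of the nose. The yellow blade leaves the mouth 4 mm above the sole, 25 mm wide, and stays parallel to the sole
- hook: The outermost length of blade with the steel hook; same point and axes as the underside middle of the case when the blade is fully in, and moves forward with the blade
- blade (a joint): How far the blade is drawn out of the case, m: 0 fully in, at most 0.23. A spring pulls it in with 3.3 N at 0, rising to 4.4 N at 0.18; while the lock is off the tape pulls itself shut when let go. With the lock on, the blade is held in the case
- lock_top (a point): Middle of the flat top of the lock slide, a black thumb piece on the front face, 18 mm wide, standing out 12 mm, 7 mm thick. Off: top 46 mm above the sole, plain face above it. It slides stiffly (5 to 7 N) straight down by 7 mm to a hard stop and stays where it is left; it starts to grip the blade 4 mm down and holds it firmly when fully down
- lock_slide (a joint): How far the lock slide is pushed down, m: 0 off, 0.007 fully on (blade held)
- lock: The lock slide itself, the same piece as lock_top; its own point lies at the middle of the underside of the case when off
- board: Dark stained board, 95 mm (x) by 360 (y) by 22 thick, clamped flat on the bench; it does not move. Origin: middle of its underside. Its +y end is free; two steel hold-downs (up to 50 mm above the bench) stand beside its -y end, their arms reaching 24 mm over the top from each side, 17 to 43 mm from that end
- board_end (a point): Middle of the top edge of the board's free (+y) end, 22 mm above the bench. Axes as the board: y points out of the end, z up
- line (a point): Middle of the pencil line across the board, on its top: a black line 1.5 mm wide along the middle of a cream strip of masking tape 25 mm wide that crosses the board, 100 to 180 mm from the free end. Axes as the board: y points towards the free end
- offcut: Loose wooden offcut on which the tape stands at the start, 85 mm (x) by 105 mm (y) by 22 mm thick; origin in the middle of its underside
- screwdriver: Bystander: a screwdriver 200 mm long, 26 mm thick, lying on the bench; origin in the middle, underneath, along its x axis
- masking_roll: Bystander: a roll of masking tape lying flat, 100 mm outside, 25 mm high; origin in the middle underneath
- tub: Bystander: a clear plastic open tub with screws, 110 by 160 by 55 mm high; origin in the middle underneath
Mind the look-alikes: they are no part of the job. There is more than one size of the part that bears tape_centre; the job needs the largest.

How it is judged:
By the outcome, as a careful person would: the job done as asked, in the order asked, and still so for the second after the job is handed in, with the robot touching nothing.
It also fails if it takes over 45 s, if anything falls off the work surface, if the arm or the gripper's body presses on something with over 40 N, if the wrist force passes 120 N, or if a joint passes its speed limit or range.

## Working session

There is one attempt and no reset: what is moved stays moved. The work goes in short steps, Python scripts to look and compute and a tool call to move; the robot and the scene stay as the last step left them, time stands still between calls to the robot, and variables do not carry over. Pictures are saved under pics/ and viewed, and the job is handed in when it is done.

Besides the shell and the picture viewer there is one more tool, called as a command line: name --pt "numbers of a row" for each row, then --argument value for the rest. send_rows: Moves the arm, as the interface text tells. Its arguments: {"type":"object","properties":{"steps":{"type":"array"},"force":{"type":"number"}},"required":["steps"]}

```bash
mkdir -p pics; ls
python3 - <<'E'
from bench import *
import cv2,numpy as np
s=read_state();print(s); print(tip_extent if not callable(tip_extent) else tip_extent())
for n in ["scene","side","wrist"]:
    p=camera_params(n);im,d=camera(n);cv2.imwrite(f"pics/{n}0.png",im);np.save(f"pics/{n}0.npy",d)
    np.savez(f"pics/{n}0.npz",**{k:np.array(v) for k,v in p.items()})
    print(n,np.round(p["camera_matrix"],2).tolist(),p["dist"],np.round(p["world_from_camera"],4).tolist())
E
```

```text
pics
{'time': 0.0, 'joint_positions': array([-1.17955432,  0.33287838, -0.06468178,  1.46090411,  0.02164468,
        1.34990054, -0.08848808]), 'joint_vel': array([ 0.00204426, -0.00108702, -0.00018396, -0.00065053,  0.000292  ,
        0.00019722, -0.0005197 ]), 'joint_torque': array([ 1.01404999e-04, -6.23239017e+01,  2.48180033e-02, -3.89910793e+01,
       -6.13106531e-02,  3.96322820e-02,  7.36893162e-05]), 'ee_pos': array([0.25120736, 0.57187705, 0.21366762]), 'eef_rot': array([ 2.05435417e-01,  9.78670426e-01, -6.91495337e-04, -8.75698490e-05]), 'ft_force': array([ 0.65987012, -0.61468168, -0.40827579]), 'torque': array([ 0.02225611,  0.01684619, -0.04493531]), 'width': 0.0871280164772758}
0.017
scene [[407.34, 0.0, 277.86], [0.0, 407.34, 213.87], [0.0, 0.0, 1.0]] [-0.11640476  0.          0.          0.          0.        ] [[-0.1393, 0.6624, -0.736, 1.1725], [0.9902, 0.0875, -0.1086, 0.1839], [-0.0076, -0.744, -0.6682, 0.6373], [0.0, 0.0, 0.0, 1.0]]
side [[453.03, 0.0, 288.91], [0.0, 453.03, 207.27], [0.0, 0.0, 1.0]] [0.02951805 0.         0.         0.         0.        ] [[-0.9919, -0.1071, 0.0684, 0.4965], [-0.1264, 0.7784, -0.6149, 0.7487], [0.0126, -0.6186, -0.7856, 0.914], [0.0, 0.0, 0.0, 1.0]]
wrist [[334.12, 0.0, 277.5], [0.0, 334.12, 209.69], [0.0, 0.0, 1.0]] [0.02621991 0.         0.         0.         0.        ] [[0.4028, 0.8865, 0.2279, 0.189], [0.9153, -0.3897, -0.1018, 0.6], [-0.0015, 0.2496, -0.9684, 0.3839], [0.0, 0.0, 0.0, 1.0]]
```

View pics/scene0.png

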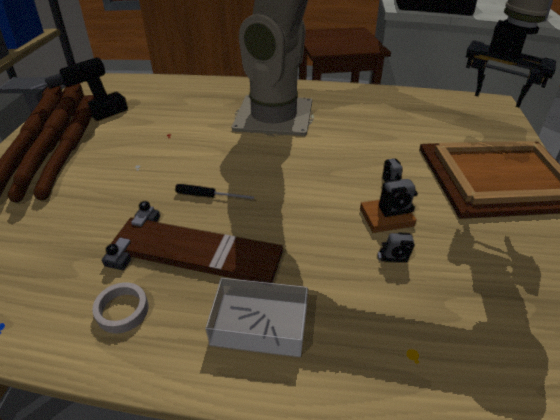

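View pics/side0.png

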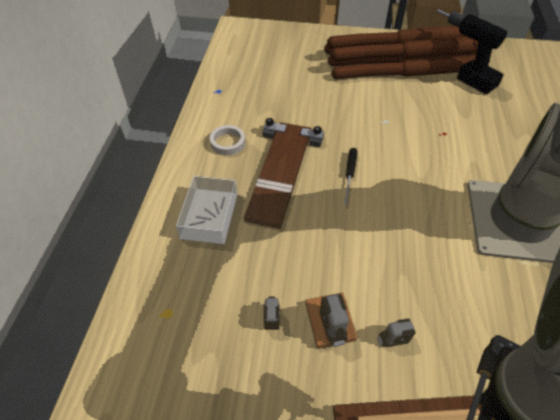

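View pics/wrist0.png

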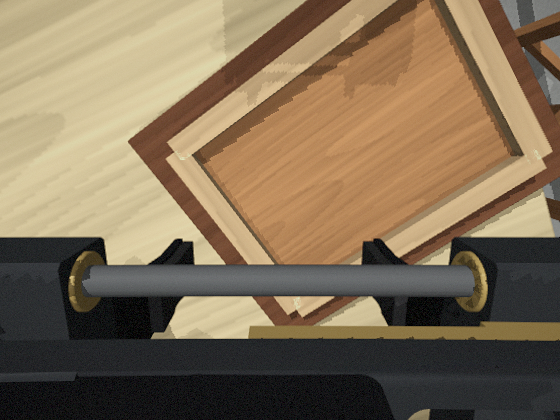

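Candidates for the tape, as scene / side pixels: small one (392,171)/(397,333), the one on the offcut (398,200)/(335,315), and a third (397,247)/(272,312). By the description I want the largest, standing on the offcut. The close crops will check that.

Run:
```python
import cv2,numpy as np
a=cv2.imread("pics/scene0.png")[145:270,340:440];b=cv2.imread("pics/side0.png")[280:360,250:430]
cv2.imwrite("pics/c1.png",cv2.resize(a,None,fx=4.8,fy=4.8,interpolation=cv2.INTER_CUBIC))
cv2.imwrite("pics/c2.png",cv2.resize(b,None,fx=4.4,fy=4.4,interpolation=cv2.INTER_CUBIC))
a=cv2.imread("pics/scene0.png")[195:285,100:290]
cv2.imwrite("pics/c3.png",cv2.resize(a,None,fx=4,fy=4,interpolation=cv2.INTER_CUBIC))
b=cv2.imread("pics/side0.png")[115:230,235:335]
cv2.imwrite("pics/c4.png",cv2.resize(b,None,fx=5,fy=5,interpolation=cv2.INTER_CUBIC))
```

```text
(no output)
```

View pics/c1.png

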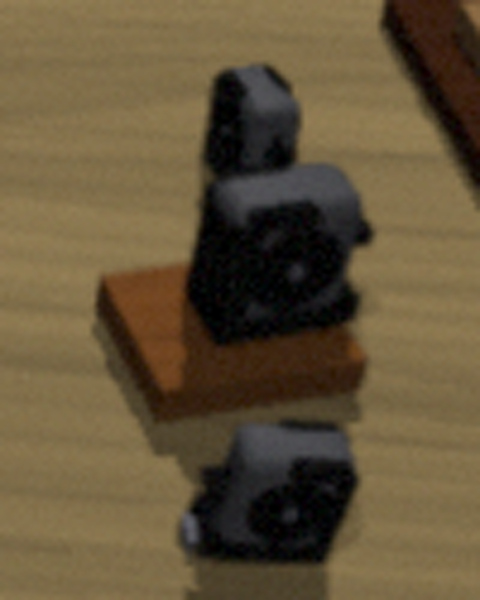

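View pics/c2.png

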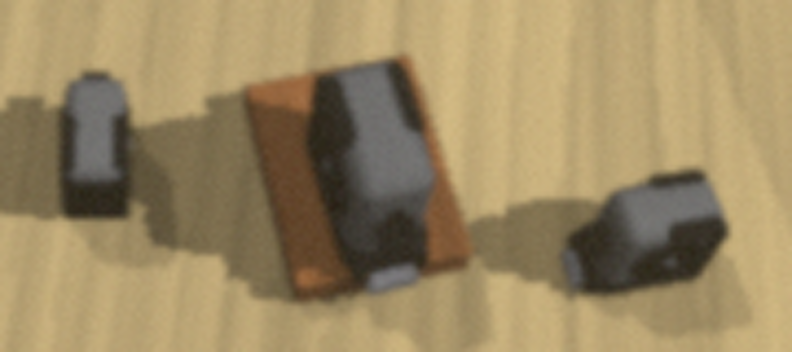

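View pics/c3.png

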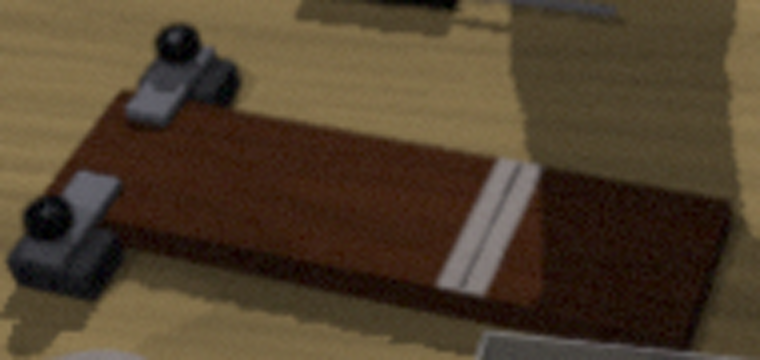

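View pics/c4.png

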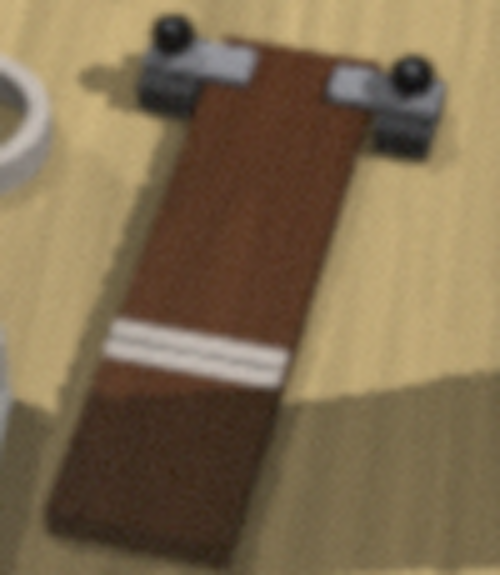

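The crops confirm it: the tape on the offcut is clearly the largest, with its front towards +y (lock and nose at scene crop right; hook in side crop (393,277)). Now measuring.

```bash
cat > h.py <<'E'
import numpy as np,cv2
def par(name,tag="0"):
    z=np.load(f"pics/{name}{tag}.npz");return z["camera_matrix"],z["dist"],z["world_from_camera"]
def ray(P,uv):
    K,D,T=P;q=cv2.undistortPoints(np.array([[uv]],float),K,D)[0,0]
    return T[:3,3],T[:3,:3]@np.array([q[0],q[1],1])
def plane(P,uv,z):
    o,d=ray(P,uv);return o+d*(z-o[2])/d[2]
def tri(Ps,uvs):
    A=np.zeros((3,3));b=np.zeros(3)
    rs=[ray(P,u) for P,u in zip(Ps,uvs)]
    for o,d in rs:
        d=d/np.linalg.norm(d);M=np.eye(3)-np.outer(d,d);A+=M;b+=M@o
    x=np.linalg.solve(A,b)
    return x,[np.linalg.norm(np.cross(d/np.linalg.norm(d),x-o)) for o,d in rs]
def proj(P,X):
    K,D,T=P;Ti=np.linalg.inv(T);r=cv2.Rodrigues(Ti[:3,:3])[0]
    return cv2.projectPoints(np.atleast_2d(np.array(X,float)),r,Ti[:3,3],K,D)[0][:,0]
E
python3 - <<'E'
from h import *
S=par("scene");D=par("side")
np.set_printoptions(precision=4,suppress=True)
c3=lambda u,v:(100+u/4,195+v/4); c4=lambda u,v:(235+u/5,115+v/5)
c1=lambda u,v:(340+u/4.8,145+v/4.8); c2=lambda u,v:(250+u/4.4,280+v/4.4)
for n,a,b in [("end_in",c3(728,204),c4(228,562)),("tape_in_far",c3(500,160),c4(292,350)),("tape_in_near",c3(540,168),c4(280,388)),("tape_out_far",c3(438,288),c4(115,318)),("line_in",c3(520,163),c4(287,368)),("line_out",c3(463,291),c4(108,338)),("offcut L",c1(100,283),c2(405,57)),("off front",c1(160,410),c2(247,90)),("off +y near",c1(365,360),c2(297,290))]:
    print(n,*tri([S,D],[a,b]),plane(S,a,.022),plane(D,b,.022))
print("end_out",plane(D,c4(48,525),.022), "tape top z depth")
for P,n in((S,"scene"),(D,"side")):
    d=np.load(f"pics/{n}0.npy")
    K,Dd,T=P
    h,w=d.shape;uv=np.indices((h,w))[::-1].reshape(2,-1).T.astype(float)
    q=cv2.undistortPoints(uv[:,None],K,Dd)[:,0];X=np.c_[q,np.ones(len(q))]*d.reshape(-1,1);X=X@T[:3,:3].T+T[:3,3]
    X=X.reshape(h,w,3);np.save(f"pics/{n}0_xyz.npy",X)
    m=(X[...,2]>.085)&(X[...,2]<.105)&(d>0)
    sl=np.zeros((h,w),bool); 
    sl[145:270,340:440]=1 if n=="scene" else 0
    if n=="side": sl[280:360,310:360]=1
    m&=sl
    p=X[m];print(n,len(p),p.mean(0),p.min(0),p.max(0), np.percentile(p[:,2],[50,90]))
    if len(p)>10:
        r=cv2.minAreaRect((p[:,:2]*1000).astype(np.float32));print(r)
E
```

```text
end_in [0.5864 0.1068 0.0137] [np.float64(0.001836262647818228), np.float64(0.0018362626478181559)] [0.5926 0.1064 0.022 ] [0.5862 0.1148 0.022 ]
tape_in_far [ 0.5729 -0.022   0.0207] [np.float64(0.0028042287101233583), np.float64(0.002804228710123402)] [ 0.5768 -0.0191  0.022 ] [ 0.5719 -0.0244  0.022 ]
tape_in_near [0.5756 0.0014 0.0191] [np.float64(0.0014409267639910034), np.float64(0.0014409267639909128)] [0.5798 0.0036 0.022 ] [0.5749 0.0021 0.022 ]
tape_out_far [ 0.6675 -0.0306  0.0225] [np.float64(0.0022003830540031537), np.float64(0.0022003830540031633)] [ 0.6689 -0.0287  0.022 ] [ 0.667  -0.0337  0.022 ]
line_in [ 0.5738 -0.0104  0.0204] [np.float64(0.0022557578179637485), np.float64(0.0022557578179638023)] [ 0.5775 -0.0079  0.022 ] [ 0.573  -0.0118  0.022 ]
line_out [ 0.6685 -0.017   0.0228] [np.float64(0.0014666787927607962), np.float64(0.0014666787927607413)] [ 0.6691 -0.0159  0.022 ] [ 0.6682 -0.0194  0.022 ]
offcut L [0.4296 0.2703 0.0185] [np.float64(0.001373112986371735), np.float64(0.001373112986371806)] [0.4352 0.2707 0.022 ] [0.4292 0.2708 0.022 ]
off front [0.5067 0.2967 0.0113] [np.float64(0.0030977743810015096), np.float64(0.003097774381001539)] [0.5208 0.2969 0.022 ] [0.505  0.2991 0.022 ]
off +y near [0.4721 0.395  0.02  ] [np.float64(0.00014503635838409313), np.float64(0.00014503635838404182)] [0.4745 0.3944 0.022 ] [0.472  0.3956 0.022 ]
end_out [0.6766 0.1046 0.022 ] tape top z depth
scene 441 [0.4538 0.3424 0.0954] [0.4215 0.3089 0.0854] [0.479  0.3781 0.1015] [0.0971 0.0992]
((447.9039611816406, 345.5509948730469), (44.12289810180664, 66.43311309814453), 21.171382904052734)
side 680 [0.4462 0.3489 0.0969] [0.4191 0.3102 0.0852] [0.4755 0.3796 0.1031] [0.0978 0.0998]
((445.3671875, 346.7134094238281), (43.41212463378906, 65.01419830322266), 20.399356842041016)
```

```bash
cat > mv.py <<'E'
import numpy as np
from scipy.spatial.transform import Rotation as R
from bench import read_state
np.set_printoptions(precision=4,suppress=True)
def st():
    s=read_state();r=R.from_quat(s["eef_rot"]);M=r.as_matrix()
    print("t%.2f"%s["time"],"pos",s["ee_pos"],"yaw_y %.2f"%np.degrees(np.arctan2(M[1,1],M[0,1])),"z",M[:,2],"F",s["ft_force"],"w %.4f"%s["width"],"q7 %.2f"%s["joint_positions"][6])
    return s,r
def plan(tgt,yaw_y,n,jaw=-1):
    """straight world path to tgt, tool down, tool y at yaw_y deg"""
    s,r=st();a=np.radians(yaw_y)
    y=np.array([np.cos(a),np.sin(a),0]);z=np.array([0,0,-1.]);G=R.from_matrix(np.c_[np.cross(y,z),y,z])
    rv=(r.inv()*G).as_rotvec();d=(np.array(tgt)-s["ee_pos"])/n
    for i in range(n):
        # shift along axes at row start
        ri=r*R.from_rotvec(rv*i/n);sh=ri.inv().apply(d)
        print([*map(float,np.round(np.degrees(rv)/n,2)),*map(float,np.round(sh,4)),jaw])
E
python3 -c "
from mv import *
plan([.4466,.3462,.19],111,10)"
```

```text
t0.15 pos [0.2512 0.572  0.2138] yaw_y 66.29 z [-0.0004 -0.001  -1.    ] F [-0.6509  0.0331  0.0595] w 0.0871 q7 -0.09
[-0.01, -0.0, -4.47, -0.027, -0.0128, 0.0024, -1]
[-0.01, -0.0, -4.47, -0.0259, -0.0149, 0.0024, -1]
[-0.01, -0.0, -4.47, -0.0247, -0.0168, 0.0024, -1]
[-0.01, -0.0, -4.47, -0.0233, -0.0187, 0.0024, -1]
[-0.01, -0.0, -4.47, -0.0217, -0.0205, 0.0024, -1]
[-0.01, -0.0, -4.47, -0.0201, -0.0221, 0.0024, -1]
[-0.01, -0.0, -4.47, -0.0183, -0.0236, 0.0024, -1]
[-0.01, -0.0, -4.47, -0.0164, -0.025, 0.0024, -1]
[-0.01, -0.0, -4.47, -0.0144, -0.0262, 0.0024, -1]
[-0.01, -0.0, -4.47, -0.0123, -0.0272, 0.0024, -1]
```

send_rows --pt "0 0 -4.5 -0.027 -0.013 0.0024 -1" --pt "0 0 -4.5 -0.026 -0.015 0.0024 -1" --pt "0 0 -4.5 -0.025 -0.017 0.0024 -1" --pt "0 0 -4.5 -0.023 -0.019 0.0024 -1" --pt "0 0 -4.5 -0.022 -0.0205 0.0024 -1" --pt "0 0 -4.5 -0.02 -0.022 0.0024 -1" --pt "0 0 -4.5 -0.018 -0.0235 0.0024 -1" --pt "0 0 -4.5 -0.0165 -0.025 0.0024 -1" --pt "0 0 -4.5 -0.0145 -0.026 0.0024 -1" --pt "0 0 -4.5 -0.0125 -0.027 0.0024 -1"

```text
time: 1.15
ee_pos: [0.4522, 0.3436, 0.1858]
eef_rot: [-0.204, 0.979, -0.001, -0.003]
ft_force: [0.4, -0.2, 0.1]
width: 0.0873
```

```bash
cat > look.py <<'E'
import cv2,numpy as np,sys
from bench import *
def snap(n,tag):
    p=camera_params(n);im,d=camera(n);cv2.imwrite(f"pics/{n}{tag}.png",im);np.save(f"pics/{n}{tag}.npy",d)
    np.savez(f"pics/{n}{tag}.npz",**{k:np.array(v) for k,v in p.items()});return im,d
E
python3 -c "
from mv import *
from look import *
st()
snap('wrist','1')
plan([.4466,.3462,.19],111,4)"
```

```text
t1.15 pos [0.4522 0.3436 0.1858] yaw_y 113.58 z [-0.005  -0.0034 -1.    ] F [ 0.4369 -0.2268  0.0866] w 0.0873 q7 1.26
t1.20 pos [0.4563 0.3382 0.1853] yaw_y 113.53 z [-0.0036 -0.0061 -1.    ] F [ 2.7116 -4.8015  0.4158] w 0.0868 q7 1.26
[-0.06, -0.08, 0.63, 0.0014, 0.0028, -0.0012, -1]
[-0.06, -0.08, 0.63, 0.0015, 0.0028, -0.0012, -1]
[-0.06, -0.08, 0.63, 0.0015, 0.0028, -0.0012, -1]
[-0.06, -0.08, 0.63, 0.0015, 0.0027, -0.0012, -1]
```

View pics/wrist1.png

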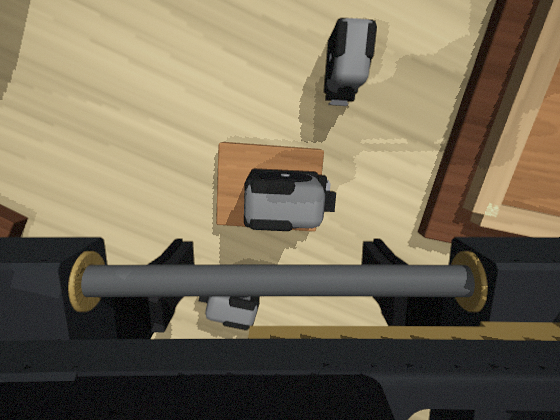

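send_rows --pt "0 0 0.6 0.0015 0.003 -0.001 -1" --pt "0 0 0.6 0.0015 0.003 -0.001 -1" --pt "0 0 0.6 0.0015 0.002 -0.001 -1" --pt "0 0 0 0 0 0 -1" --pt "0 0 0 0 0 0 -1" --pt "0 0 0 0 0 0 -1" --pt "0 0 0 0 0 0 -1" --pt "0 0 0 0 0 0 -1" --pt "0 0 0 0 0 0 -1" --pt "0 0 0 0 0 0 -1"

```text
time: 2.2
ee_pos: [0.4464, 0.3462, 0.188]
eef_rot: [-0.188, 0.982, -0.003, -0.003]
ft_force: [-0.2, -0.2, -1.2]
width: 0.0868
```

Run:
```python
from mv import *
from look import *
from h import *
st()
im,d=snap('wrist','2');st()
K,Dd,T=par('wrist','2')
h,w=d.shape;uv=np.indices((h,w))[::-1].reshape(2,-1).T.astype(float)
q=cv2.undistortPoints(uv[:,None],K,Dd)[:,0];X=np.c_[q,np.ones(len(q))]*d.reshape(-1,1);X=(X@T[:3,:3].T+T[:3,3]).reshape(h,w,3)
np.save("pics/wrist2_xyz.npy",X)
m=(d>0)&(X[...,2]>.088)&(X[...,2]<.108); m[235:]=0
n,l,s,c=cv2.connectedComponentsWithStats(m.astype(np.uint8))
for i in range(1,n):
    if s[i,4]>150:
        p=X[l==i];print(s[i],p.mean(0),np.percentile(p[:,2],[10,50,90,99]),cv2.minAreaRect((p[:,:2]*1000).astype(np.float32)))
c=im[130:250,200:360];cv2.imwrite("pics/c5.png",cv2.resize(c,None,fx=5,fy=5,interpolation=cv2.INTER_CUBIC))
```

```text
t2.20 pos [0.4464 0.3462 0.188 ] yaw_y 111.62 z [-0.005  -0.0062 -1.    ] F [-0.1726 -0.2022 -1.1753] w 0.0868 q7 1.21
t2.25 pos [0.4465 0.3461 0.188 ] yaw_y 111.62 z [-0.005  -0.0062 -1.    ] F [-0.099  -0.004   0.3491] w 0.0868 q7 1.21
[ 239  184   80   51 3692] [0.445  0.3453 0.0967] [0.0942 0.0973 0.0984 0.0992] ((445.73779296875, 346.8731689453125), (40.9697151184082, 66.16484069824219), 21.071931838989258)
```

View pics/c5.png

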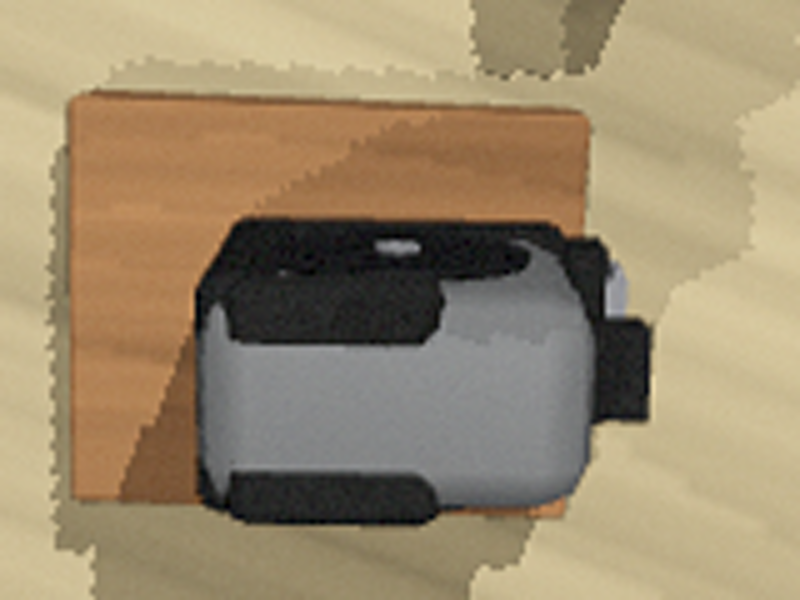

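The crop shows the lock at (622,370), hook at (615,290), and the case centred at (0.4457,0.3469), yaw 111.1°, top at about 98 mm. All of this agrees with the scene and side views.

```bash
python3 -c "
from mv import *
plan([.4457,.3469,.0905],111.1,8)"
```

```text
t2.25 pos [0.4465 0.3461 0.188 ] yaw_y 111.62 z [-0.005  -0.0062 -1.    ] F [-0.099  -0.004   0.3491] w 0.0868 q7 1.21
[-0.03, -0.05, 0.06, -0.0, 0.0002, 0.0122, -1]
[-0.03, -0.05, 0.06, -0.0, 0.0002, 0.0122, -1]
[-0.03, -0.05, 0.06, -0.0, 0.0002, 0.0122, -1]
[-0.03, -0.05, 0.06, 0.0, 0.0002, 0.0122, -1]
[-0.03, -0.05, 0.06, 0.0, 0.0001, 0.0122, -1]
[-0.03, -0.05, 0.06, 0.0, 0.0001, 0.0122, -1]
[-0.03, -0.05, 0.06, 0.0, 0.0001, 0.0122, -1]
[-0.03, -0.05, 0.06, 0.0, 0.0001, 0.0122, -1]
```

send_rows --pt "0 0 0 0 0.0003 0.015 -1" --pt "-0.1 -0.1 0.1 0 0.0003 0.015 -1" --pt "-0.1 -0.1 0.1 0 0.0003 0.015 -1" --pt "-0.1 -0.1 0.1 0 0.0002 0.015 -1" --pt "0 -0.1 0.1 0 0 0.012 -1" --pt "0 0 0.1 0 0 0.008 -1" --pt "0 0 0 0 0 0.004 -1" --pt "0 0 0 0 0 0 -1" --pt "0 0 0 0 0 0 -1" --pt "0 0 0 0 0 0 -1"

```text
time: 3.25
ee_pos: [0.4454, 0.3462, 0.0961]
eef_rot: [-0.183, 0.983, 0.0, -0.0]
ft_force: [1.0, 0.6, 0.7]
width: 0.0873
```

```bash
python3 -c "
from mv import *
plan([.4457,.3469,.0905],111.1,4)"
```

```text
t3.25 pos [0.4454 0.3462 0.0961] yaw_y 111.06 z [-0.001   0.0006 -1.    ] F [1.0133 0.6393 0.6771] w 0.0873 q7 1.20
[0.01, -0.01, -0.01, -0.0001, 0.0001, 0.0014, -1]
[0.01, -0.01, -0.01, -0.0001, 0.0001, 0.0014, -1]
[0.01, -0.01, -0.01, -0.0001, 0.0001, 0.0014, -1]
[0.01, -0.01, -0.01, -0.0001, 0.0001, 0.0014, -1]
```

send_rows --pt "0 0 0 -0.0001 0.0003 0.002 -1" --pt "0 0 0 -0.0001 0.0003 0.002 -1" --pt "0 0 0 0 0.0001 0.0015 -1" --pt "0 0 0 0 0 0 -1" --pt "0 0 0 0 0 0 1" --pt "0 0 0 0 0 0 1" --pt "0 0 0 0 0 0 1" --pt "0 0 0 0 0 0 1" --pt "0 0 0 0 0 0 1" --pt "0 0 0 0 0 0 1" --force 25

```text
time: 4.25
ee_pos: [0.446, 0.3476, 0.0916]
eef_rot: [-0.183, 0.983, 0.001, 0.001]
ft_force: [-0.6, 0.5, 0.5]
width: 0.0472
```

```bash
python3 -c "
from mv import *
st()"
```

```text
t4.25 pos [0.446  0.3476 0.0916] yaw_y 111.06 z [ 0.0009  0.0023 -1.    ] F [-0.6377  0.4608  0.4679] w 0.0472 q7 1.20
```

Run:
```python
from mv import *
from look import *
a,_=snap('scene','3');b,_=snap('side','3');st()
a=a[130:270,320:460];b=b[250:380,260:420]
x=cv2.resize(a,(400,400),interpolation=cv2.INTER_CUBIC);y=cv2.resize(b,(400,325),interpolation=cv2.INTER_CUBIC)
y=np.vstack([y,np.zeros((75,400,3),np.uint8)]);cv2.imwrite("pics/c6.png",np.hstack([x,y]))
```

```text
t4.35 pos [0.446  0.3476 0.0916] yaw_y 111.06 z [ 0.0009  0.0023 -1.    ] F [0.1821 0.408  0.7495] w 0.0392 q7 1.20
```

View pics/c6.png

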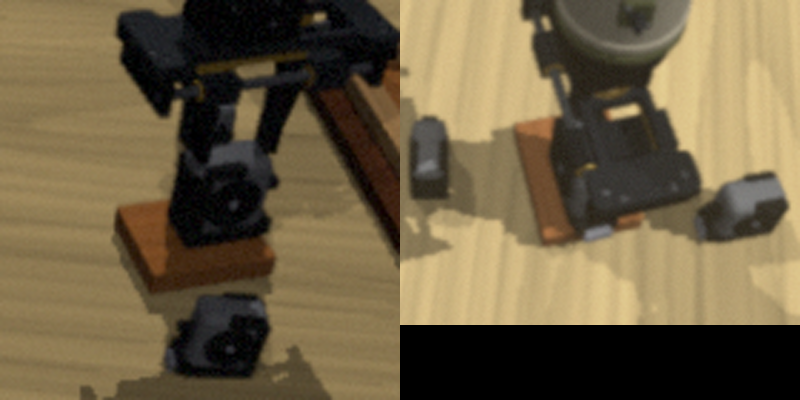

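Run:
```python
from h import *
np.set_printoptions(precision=3,suppress=True,linewidth=150)
for n in ("scene","side"):
    P=par(n,"3");d=np.load(f"pics/{n}3.npy");K,Dd,T=P
    h,w=d.shape;uv=np.indices((h,w))[::-1].reshape(2,-1).T.astype(float)
    q=cv2.undistortPoints(uv[:,None],K,Dd)[:,0];X=np.c_[q,np.ones(len(q))]*d.reshape(-1,1);X=(X@T[:3,:3].T+T[:3,3]).reshape(h,w,3)
    np.save(f"pics/{n}3_xyz.npy",X)
    if n=="scene":
        for u,v in [(390,170),(392,178),(392,182),(388,185),(390,195),(400,170),(400,181),(405,185),(410,182),(415,168),(417,178),(418,183),(416,190),(403,200)]:
            print((u,v),((u-320)*400//140,(v-130)*400//140),X[v,u])
im=cv2.imread("pics/scene3.png")[155:225,370:430];cv2.imwrite("pics/c7.png",cv2.resize(im,None,fx=8,fy=8,interpolation=cv2.INTER_CUBIC))
```

```text
(390, 170) (200, 114) [0.469 0.315 0.148]
(392, 178) (205, 137) [0.466 0.323 0.126]
(392, 182) (205, 148) [0.466 0.325 0.115]
(388, 185) (194, 157) [0.46  0.319 0.102]
(390, 195) (200, 185) [0.477 0.324 0.088]
(400, 170) (228, 114) [0.331 0.364 0.054]
(400, 181) (228, 145) [0.436 0.347 0.098]
(405, 185) (242, 157) [0.448 0.357 0.097]
(410, 182) (257, 148) [0.439 0.369 0.099]
(415, 168) (271, 108) [0.442 0.371 0.139]
(417, 178) (277, 137) [0.445 0.38  0.116]
(418, 183) (280, 151) [0.308 0.422 0.002]
(416, 190) (274, 171) [0.335 0.415 0.   ]
(403, 200) (237, 200) [0.463 0.357 0.067]
```

View pics/c7.png

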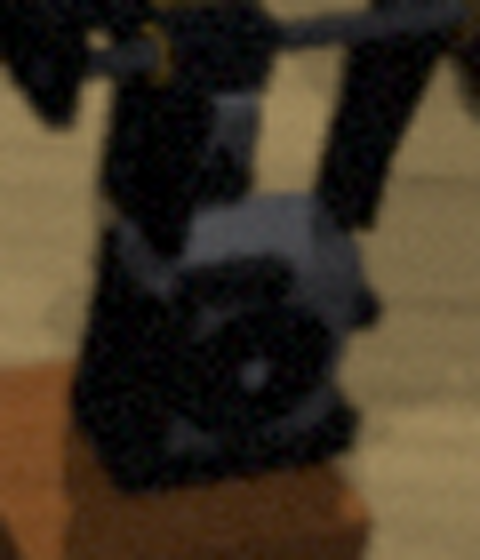

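Run:
```python
from mv import *
from look import *
a,_=snap('wrist','4');s,_=st();print(s['joint_positions'],s['torque'])
```

```text
t4.40 pos [0.446  0.3476 0.0916] yaw_y 111.06 z [ 0.0009  0.0023 -1.    ] F [-0.1713  0.6986 -0.3546] w 0.0352 q7 1.20
[-0.7495  0.3006  0.0087  1.7708 -0.0042  1.068   1.1991] [ 0.1361  0.0817 -0.0438]
```

View pics/wrist4.png

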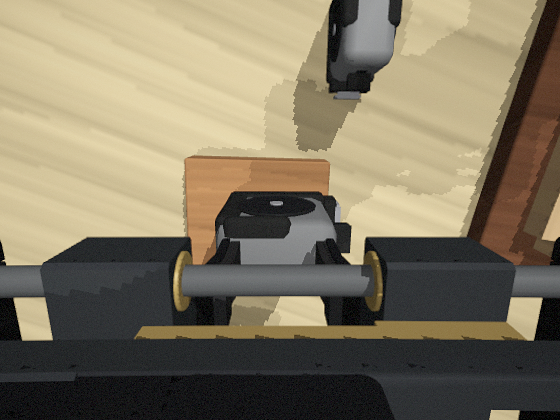

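View pics/scene3.png

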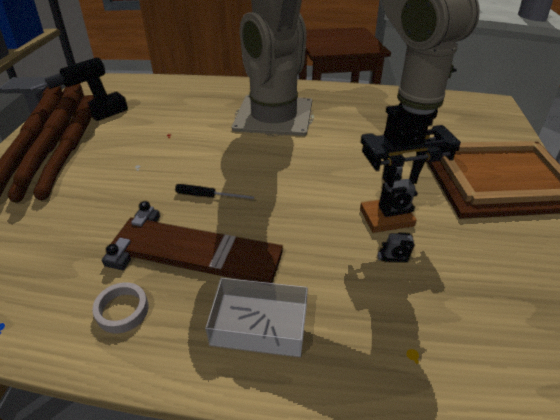

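Run:
```python
from mv import *
from h import *
s,r=st();P=par("wrist","4");S=par("scene","3")
for lab,x,y,z in [("tipL",0,-.02,.017),("tipR",0,.02,.017),("tipR+x",.0095,.02,.017),("tipR0",.0095,.02,0),("tipR-17",.0095,.02,-.017),("tipR-30",.0095,.02,-.03),("tipR-50",.0095,.02,-.05)]:
    X=s["ee_pos"]+r.apply([x,y,z]);print(lab,X,proj(P,X)[0],proj(S,X)[0],((proj(S,X)[0]-[370,155])*8))
K,Dd,T=P;d=np.load("pics/wrist4.npy")
for u,v in [(335,245),(338,255),(225,245),(222,255),(340,310),(335,320),(225,310),(290,245),(290,210)]:
    o,dd=ray(P,(u,v));X=o+dd*d[v,u];print((u,v),X,r.inv().apply(X-s["ee_pos"]))
print(r.inv().apply(T[:3,3]-s["ee_pos"]))
```

```text
t4.40 pos [0.446  0.3476 0.0916] yaw_y 111.06 z [ 0.0009  0.0023 -1.    ] F [-0.1713  0.6986 -0.3546] w 0.0352 q7 1.20
tipL [0.4532 0.329  0.0746] [242.7795 241.7468] [390.3878 193.3853] [163.1024 307.0827]
tipR [0.4388 0.3663 0.0746] [310.2767 241.7076] [406.7324 190.7612] [293.8589 286.0892]
tipR+x [0.43   0.3629 0.0746] [310.6546 226.3785] [404.8252 188.1867] [278.6018 265.4939]
tipR0 [0.43   0.3629 0.0916] [313.6872 235.8137] [406.2962 182.163 ] [290.3697 217.3039]
tipR-17 [0.4299 0.3628 0.1086] [317.3367 247.1632] [407.7957 175.993 ] [302.3659 167.9439]
tipR-30 [0.4299 0.3628 0.1216] [320.6713 257.5283] [408.962  171.1735] [311.6959 129.3877]
tipR-50 [0.4299 0.3627 0.1416] [327.0673 277.3959] [410.7897 163.5826] [326.3179  68.6607]
(335, 245) [0.4255 0.37   0.1099] [ 0.0111  0.0283 -0.0183]
(338, 255) [0.4257 0.3693 0.1225] [ 0.0111  0.0275 -0.0309]
(225, 245) [0.4442 0.3205 0.1104] [ 0.0114 -0.0246 -0.0189]
(222, 255) [0.4443 0.3211 0.1223] [ 0.0111 -0.0241 -0.0308]
(340, 310) [0.4375 0.3701 0.149 ] [-0.0003  0.0241 -0.0573]
(335, 320) [0.442  0.37   0.1491] [-0.0044  0.0224 -0.0575]
(225, 310) [0.4531 0.3297 0.1488] [-0.0003 -0.0192 -0.0573]
(290, 245) [0.4366 0.3515 0.0999] [ 0.0074  0.007  -0.0083]
(290, 210) [0.4239 0.3473 0.08  ] [0.0208 0.0076 0.0116]
[ 0.0678  0.0007 -0.1701]
```

Run:
```python
from mv import *
from h import *
P=par("wrist","0");d=np.load("pics/wrist0.npy")
K,Dd,T=P
# tool pose at start
r=R.from_quat([2.05435417e-01,9.78670426e-01,-6.91495337e-04,-8.75698490e-05]);p=np.array([0.25120736,0.57187705,0.21366762])
h,w=d.shape;uv=np.indices((h,w))[::-1].reshape(2,-1).T.astype(float)
q=cv2.undistortPoints(uv[:,None],K,Dd)[:,0];X=np.c_[q,np.ones(len(q))]*d.reshape(-1,1);X=X@T[:3,:3].T+T[:3,3]
Y=r.inv().apply(X-p);Y[d.ravel()==0]=9
Z=Y.reshape(h,w,3)
m=(Y[:,2]<.06)&(abs(Y[:,1])<.08)
print(Y[m].max(0),np.percentile(Y[m][:,2],[90,99]))
for u,v in [(185,243),(182,250),(375,243),(380,250),(180,300),(383,300)]: print((u,v),Z[v,u])
im=cv2.imread("pics/wrist0.png")[225:345,130:430];cv2.imwrite("pics/c8.png",cv2.resize(im,None,fx=2.6,fy=2.6,interpolation=cv2.INTER_CUBIC)+40)
```

```text
[ 0.0391  0.0765 -0.0066] [-0.0881 -0.0254]
(185, 243) [ 0.0102 -0.046  -0.0117]
(182, 250) [ 0.0108 -0.0444 -0.0226]
(375, 243) [ 0.0116  0.0482 -0.0155]
(380, 250) [ 0.0106  0.0486 -0.0224]
(180, 300) [-0.0087 -0.0434 -0.0342]
(383, 300) [-0.002   0.0438 -0.046 ]
```

View pics/c8.png

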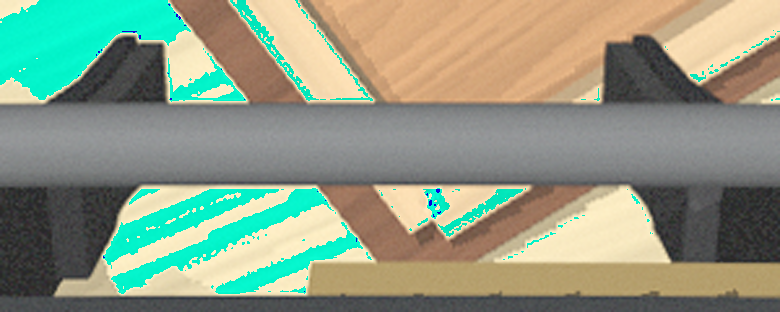

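The scene view (right finger ends at crop (365,228), z≈0.105) and the wrist depth both show the fingertips at tool z ≈ -0.008. That is not +0.017, so the jaws closed above the case top without touching it. I'll reopen, check the tips against the case, and go about 25 mm lower.

send_rows --pt "0 0 0 0 0 -0.003 -1" --pt "0 0 0 0 0 -0.003 -1" --pt "0 0 0 0 0 0 -1" --pt "0 0 0 0 0 0 -1" --pt "0 0 0 0 0 0 -1" --pt "0 0 0 0 0 0 -1" --pt "0 0 0 0 0 0 -1" --pt "0 0 0 0 0 0 -1" --pt "0 0 0 0 0 0 -1" --pt "0 0 0 0 0 0 -1"

```text
time: 5.4
ee_pos: [0.446, 0.3476, 0.0982]
eef_rot: [-0.183, 0.983, 0.001, 0.001]
ft_force: [0.2, -0.0, 0.5]
width: 0.0869
```

Run:
```python
from mv import *
from look import *
from h import *
s,r=st();im,d=snap('wrist','5')
im2,_=snap('scene','5')
P=par("wrist","5");K,Dd,T=P
h,w=d.shape;uv=np.indices((h,w))[::-1].reshape(2,-1).T.astype(float)
q=cv2.undistortPoints(uv[:,None],K,Dd)[:,0];X=np.c_[q,np.ones(len(q))]*d.reshape(-1,1);X=X@T[:3,:3].T+T[:3,3]
Y=r.inv().apply(X-s["ee_pos"]);ok=d.ravel()>0
def rg(m,l):
    p=Y[m&ok];print(l,len(p),p.min(0),p.max(0),np.percentile(p,[2,98],axis=0))
z=Y[:,2]; wz=X[:,2]
rg((z<.0)&(z>-.03)&(Y[:,1]>.036)&(Y[:,1]<.08)&(abs(Y[:,0])<.03),"R")
rg((z<.0)&(z>-.03)&(Y[:,1]<-.036)&(Y[:,1]>-.08)&(abs(Y[:,0])<.03),"L")
rg((wz<.1)&(wz>.055)&(abs(Y[:,1])<.06)&(abs(Y[:,0])<.04),"case")
rg((wz<.09)&(wz>.073)&(abs(Y[:,1])<.06)&(abs(Y[:,0])<.04),"case mid")
cv2.imwrite("pics/c9.png",np.hstack([cv2.resize(im[190:330,120:440],(480,210)),cv2.resize(im2[145:215,350:456],(318,210),interpolation=cv2.INTER_CUBIC)]))
```

```text
t5.40 pos [0.446  0.3476 0.0982] yaw_y 111.06 z [ 0.0009  0.0023 -1.    ] F [ 0.2001 -0.0148  0.461 ] w 0.0869 q7 1.20
R 537 [-0.0019  0.0434 -0.03  ] [ 0.0117  0.0531 -0.0074] [[ 0.      0.0436 -0.0294]
 [ 0.0115  0.0524 -0.0084]]
L 539 [-0.0019 -0.0516 -0.03  ] [ 0.0117 -0.0422 -0.0073] [[ 0.0001 -0.0513 -0.0297]
 [ 0.0116 -0.0424 -0.0084]]
case 7711 [-0.0098 -0.0336 -0.0017] [0.0221 0.0449 0.0432] [[-0.0063 -0.031  -0.0007]
 [ 0.0211  0.0414  0.0381]]
case mid 1012 [-0.0098 -0.0336  0.0081] [0.0216 0.0326 0.0251] [[ 0.0069 -0.0328  0.0083]
 [ 0.0212  0.0303  0.0247]]
```

View pics/c9.png

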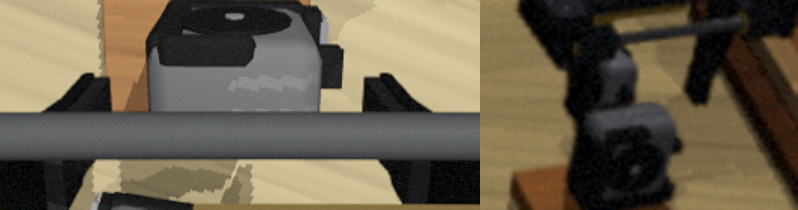

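The jaws straddle the case with 10 mm clear on each side. The tips are at tool z=-0.0075 and the finger faces at +43.4 and -42.2 mm. Going down about 31 mm.

send_rows --pt "0 0 0 0 -0.0005 0.005 -1" --pt "0 0 0 0 -0.0005 0.006 -1" --pt "0 0 0 0 0 0.006 -1" --pt "0 0 0 0 0 0.005 -1" --pt "0 0 0 0 0 0.003 -1" --pt "0 0 0 0 0 0.002 -1" --pt "0 0 0 0 0 0.001 -1" --pt "0 0 0 0 0 0 -1" --pt "0 0 0 0 0 0 -1" --pt "0 0 0 0 0 0 -1"

```text
time: 6.5
ee_pos: [0.4462, 0.3465, 0.0672]
eef_rot: [-0.183, 0.983, 0.001, 0.0]
ft_force: [-0.6, -0.5, 0.2]
width: 0.0869
```

Run:
```python
from mv import *
st()
```

```text
t6.50 pos [0.4462 0.3465 0.0672] yaw_y 111.06 z [ 0.0004  0.0018 -1.    ] F [-0.6356 -0.4948  0.2215] w 0.0869 q7 1.20
```

send_rows --pt "0 0 0 0 0 0 1" --pt "0 0 0 0 0 0 1" --pt "0 0 0 0 0 0 1" --pt "0 0 0 0 0 0 1" --pt "0 0 0 0 0 0 1" --pt "0 0 0 0 0 0 1" --pt "0 0 0 0 0 0 1" --pt "0 0 0 0 0 0 1" --pt "0 0 0 0 0 0 1" --pt "0 0 0 0 0 0 1" --force 25

```text
time: 7.5
ee_pos: [0.4464, 0.3467, 0.0676]
eef_rot: [-0.183, 0.983, 0.001, 0.001]
ft_force: [0.3, 1.2, -0.4]
width: 0.0659
```

Run:
```python
from mv import *
from look import *
st();im2,_=snap('scene','6');cv2.imwrite("pics/c10.png",cv2.resize(im2[140:230,350:450],None,fx=6,fy=6,interpolation=cv2.INTER_CUBIC))
```

```text
t7.50 pos [0.4464 0.3467 0.0676] yaw_y 111.07 z [ 0.001   0.0023 -1.    ] F [ 0.3001  1.2005 -0.4039] w 0.0659 q7 1.20
```

View pics/c10.png

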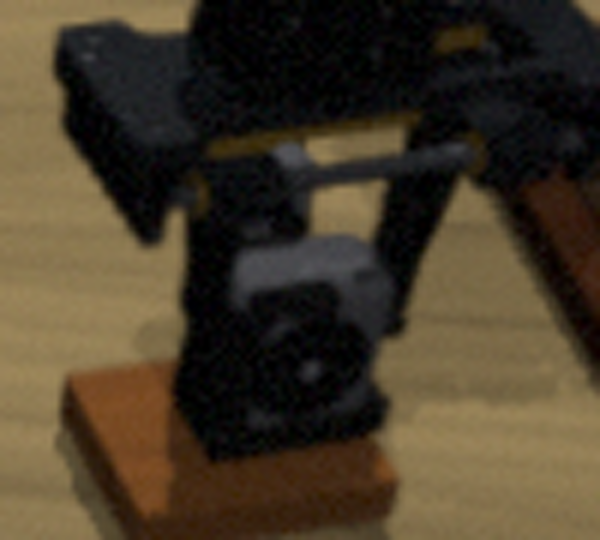

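Gripped squarely: opening 65.9 mm against the 66 mm case, with the fingertip above the lock. Lifting straight up.

send_rows --pt "0 0 0 0 0 -0.008 1" --pt "0 0 0 0 0 -0.014 1" --pt "0 0 0 0 0 -0.016 1" --pt "0 0 0 0 0 -0.016 1" --pt "0 0 0 0 0 -0.012 1" --pt "0 0 0 0 0 -0.006 1" --pt "0 0 0 0 0 -0.002 1" --pt "0 0 0 0 0 0 1" --pt "0 0 0 0 0 0 1" --pt "0 0 0 0 0 0 1"

```text
time: 8.55
ee_pos: [0.4446, 0.3449, 0.1457]
eef_rot: [-0.183, 0.983, -0.0, -0.002]
ft_force: [0.4, 0.1, -4.4]
width: 0.066
```

Run:
```python
from mv import *
plan([.655,.16,.135],85.2,9,1)
```

```text
t8.55 pos [0.4446 0.3449 0.1457] yaw_y 111.06 z [-0.0029 -0.0011 -1.    ] F [ 0.4106  0.0694 -4.4446] w 0.0660 q7 1.20
[-0.0, -0.02, 2.87, -0.0144, -0.0276, 0.0011, 1]
[-0.0, -0.02, 2.87, -0.0158, -0.0268, 0.0011, 1]
[-0.0, -0.02, 2.87, -0.0171, -0.026, 0.0012, 1]
[-0.0, -0.02, 2.87, -0.0184, -0.0251, 0.0012, 1]
[-0.0, -0.02, 2.87, -0.0196, -0.0241, 0.0012, 1]
[-0.0, -0.02, 2.87, -0.0208, -0.0231, 0.0012, 1]
[-0.0, -0.02, 2.87, -0.022, -0.0221, 0.0012, 1]
[-0.0, -0.02, 2.87, -0.023, -0.0209, 0.0012, 1]
[-0.0, -0.02, 2.87, -0.0241, -0.0197, 0.0012, 1]
```

send_rows --pt "0 0 2.9 -0.014 -0.027 0.001 1" --pt "0 0 2.9 -0.0165 -0.028 0.001 1" --pt "0 0 2.9 -0.018 -0.027 0.001 1" --pt "0 0 2.9 -0.019 -0.026 0.001 1" --pt "0 0 2.9 -0.02 -0.025 0.001 1" --pt "0 0 2.9 -0.021 -0.024 0.001 1" --pt "0 0 2.9 -0.022 -0.022 0.001 1" --pt "0 0 2.5 -0.018 -0.015 0.001 1" --pt "0 0 1.5 -0.01 -0.008 0 1" --pt "0 0 0 0 0 0 1"

```text
time: 9.55
ee_pos: [0.6416, 0.1674, 0.1293]
eef_rot: [0.034, 0.999, -0.003, -0.006]
ft_force: [-0.3, -1.0, -4.0]
width: 0.0658
```

send_rows --pt "0 0 0 0 0 0 1" --pt "0 0 0 0 0 0 1" --pt "0 0 0 0 0 0 1" --pt "0 0 0 0 0 0 1" --pt "0 0 0 0 0 0 1" --pt "0 0 0 0 0 0 1" --pt "0 0 0 0 0 0 1" --pt "0 0 0 0 0 0 1" --pt "0 0 0 0 0 0 1" --pt "0 0 0 0 0 0 1"

```text
time: 10.55
ee_pos: [0.638, 0.1736, 0.1295]
eef_rot: [0.029, 1.0, -0.002, -0.007]
ft_force: [0.7, 0.8, -4.1]
width: 0.0661
```

Run:
```python
from mv import *
from look import *
st();snap('wrist','7');snap('scene','7')
```

```text
t10.55 pos [0.638  0.1736 0.1295] yaw_y 86.66 z [-0.0142 -0.0032 -0.9999] F [ 0.6799  0.7896 -4.0767] w 0.0661 q7 1.24
```

View pics/wrist7.png

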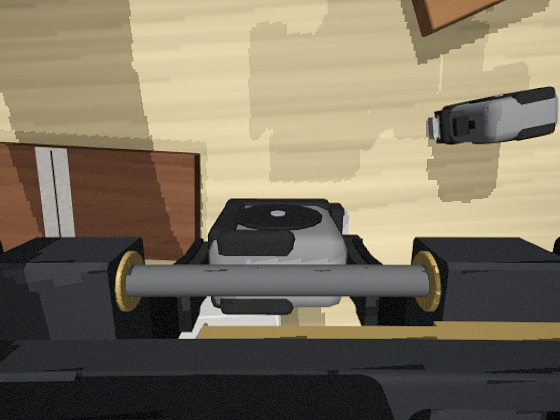

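View pics/scene7.png

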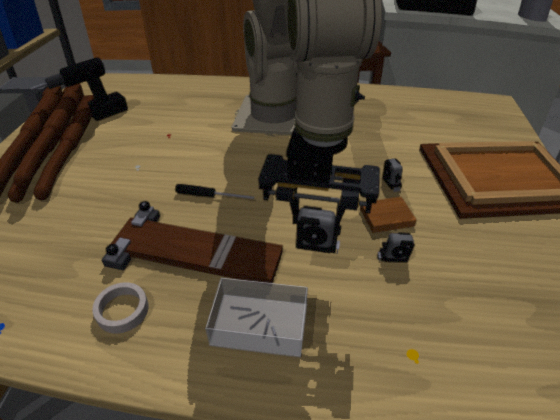

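Wrist view: the board's inner end corner is at about (199,154) and the pencil line runs (49,148)→(60,235). Scene view: the free end is (281,247)-(270,280), the case hangs clear at (318,230), and the offcut hasn't moved. I'll enlarge and measure.

Run:
```python
import cv2,numpy as np
a=cv2.imread("pics/wrist7.png")[135:255,0:220];cv2.imwrite("pics/c11.png",cv2.resize(a,None,fx=3.6,fy=3.6,interpolation=cv2.INTER_CUBIC))
b=cv2.imread("pics/scene7.png")[205:290,190:350];cv2.imwrite("pics/c12.png",cv2.resize(b,None,fx=5,fy=5,interpolation=cv2.INTER_CUBIC))
```

```text
(no output)
```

View pics/c11.png

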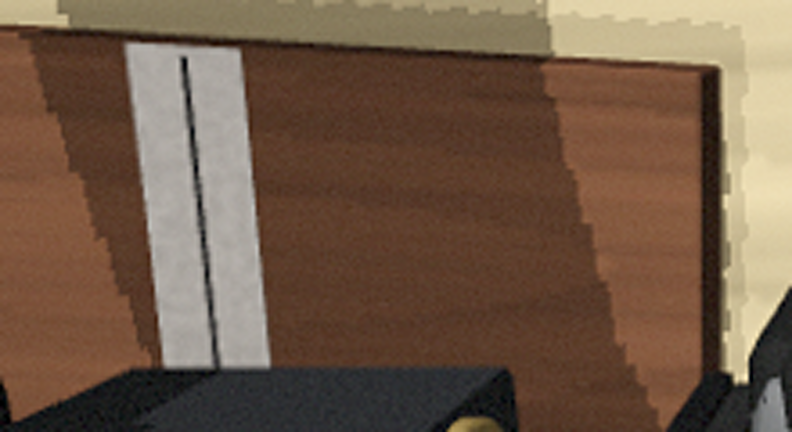

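View pics/c12.png

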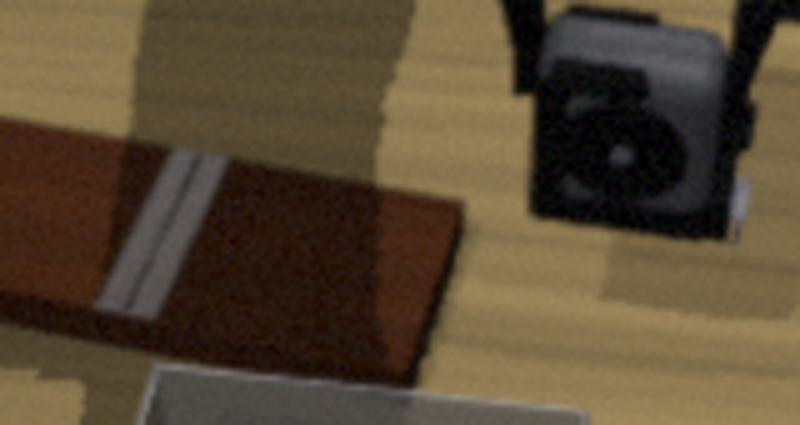

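Run:
```python
from mv import *
from h import *
W=par("wrist","7");S=par("scene","7")
w=lambda u,v:(u/3.6-.36,135+v/3.6-.36); c=lambda u,v:(190+u/5-.4,205+v/5-.4)
p={}
for n,uv in [("corner",w(702,67)),("end2",w(702,375)),("line1",w(184,57)),("line2",w(215,365)),("edgeL",w(20,28)),("t_r",w(242,49)),("t_l",w(126,43))]:
    p[n]=plane(W,uv,.022)[:2];print(n,p[n])
ang=lambda v:np.degrees(np.arctan2(v[1],v[0]))
print("edge",ang(p["corner"]-p["edgeL"]),"line",ang(p["line2"]-p["line1"]),"end",ang(p["end2"]-p["corner"]))
for n,uv in [("s corner",c(463,203)),("s line in",c(200,153)),("s line out",c(128,311)),("s end out",c(415,380))]: print(n,plane(S,uv,.022)[:2])
for n,a,b in [("corner",w(702,67),c(463,203)),("line in",w(181,46),c(200,153))]: print(n,tri([W,S],[a,b]))
d=np.load("pics/wrist7.npy");K,Dd,T=W
for u,v in [(100,190),(20,170),(180,170),(185,220)]:
    o,dd=ray(W,(u,v));print("top",(o+dd*d[v,u]))
```

```text
corner [0.5883 0.1083]
end2 [0.6619 0.0996]
line1 [ 0.5796 -0.008 ]
line2 [ 0.6524 -0.0167]
edgeL [ 0.5714 -0.0425]
t_r [0.5786 0.0053]
t_l [ 0.5759 -0.0201]
edge 83.63019972205284 line -6.825598103662342 end -6.759143991257173
s corner [0.5903 0.1065]
s line in [ 0.576  -0.0091]
s line out [ 0.6668 -0.0176]
s end out [0.6857 0.1006]
corner (array([0.5883, 0.1069, 0.0196]), [np.float64(0.0007690684819568741), np.float64(0.0007690684819568804)])
line in (array([ 0.577 , -0.0084,  0.0226]), [np.float64(0.0005712980451945257), np.float64(0.0005712980451945505)])
top [0.6144 0.0251 0.0213]
top [ 0.594  -0.0362  0.0221]
top [0.6012 0.0948 0.0228]
top [0.6448 0.0929 0.0208]
```

Run:
```python
from mv import *
plan([.6316,.0655,.086],84,8,1)
```

```text
t10.65 pos [0.638  0.1736 0.1295] yaw_y 86.66 z [-0.0142 -0.0032 -0.9999] F [ 0.0515  0.777  -3.8139] w 0.0656 q7 1.24
[-0.03, -0.1, 0.33, -0.0001, -0.0135, 0.0055, 1]
[-0.03, -0.1, 0.33, -0.0001, -0.0135, 0.0055, 1]
[-0.03, -0.1, 0.33, -0.0002, -0.0135, 0.0055, 1]
[-0.03, -0.1, 0.33, -0.0003, -0.0135, 0.0055, 1]
[-0.03, -0.1, 0.33, -0.0003, -0.0135, 0.0055, 1]
[-0.03, -0.1, 0.33, -0.0004, -0.0135, 0.0055, 1]
[-0.03, -0.1, 0.33, -0.0005, -0.0135, 0.0054, 1]
[-0.03, -0.1, 0.33, -0.0005, -0.0135, 0.0054, 1]
```

send_rows --pt "0 -0.1 0.4 0 -0.012 0.005 1" --pt "0 -0.1 0.4 0 -0.016 0.006 1" --pt "0 -0.1 0.4 0 -0.017 0.007 1" --pt "0 -0.1 0.4 0 -0.017 0.007 1" --pt "-0.1 -0.1 0.4 -0.001 -0.017 0.007 1" --pt "-0.1 -0.1 0.4 -0.001 -0.014 0.006 1" --pt "0 -0.1 0.2 -0.0005 -0.009 0.004 1" --pt "0 -0.1 0 0 -0.004 0.002 1" --pt "0 0 0 0 0 0 1" --pt "0 0 0 0 0 0 1"

```text
time: 11.65
ee_pos: [0.6301, 0.0544, 0.0811]
eef_rot: [0.056, 0.998, -0.001, 0.0]
ft_force: [-0.0, 0.2, -3.8]
width: 0.0656
```

Run:
```python
from mv import *
plan([.6316,.0655,.081],84,4,1)
```

```text
t11.65 pos [0.6301 0.0544 0.0811] yaw_y 83.56 z [ 0.     -0.0022 -1.    ] F [-0.0067  0.2127 -3.8159] w 0.0656 q7 1.38
[-0.03, 0.0, -0.11, -0.0001, 0.0028, 0.0, 1]
[-0.03, 0.0, -0.11, -0.0001, 0.0028, 0.0, 1]
[-0.03, 0.0, -0.11, -0.0001, 0.0028, 0.0, 1]
[-0.03, 0.0, -0.11, -0.0001, 0.0028, 0.0, 1]
```

send_rows --pt "0 0 -0.1 0 0.003 0 1" --pt "0 0 -0.1 0 0.004 0 1" --pt "0 0 -0.1 0 0.003 0 1" --pt "0 0 -0.1 0 0.001 0 1" --pt "0 0 0 0 0 0 1" --pt "0 0 0 0 0 0 1" --pt "0 0 0 0 0 0 1" --pt "0 0 0 0 0 0 1" --pt "0 0 0 0 0 0 1" --pt "0 0 0 0 0 0 1"

```text
time: 12.65
ee_pos: [0.632, 0.0702, 0.0819]
eef_rot: [0.05, 0.999, -0.0, 0.001]
ft_force: [0.5, 0.1, -4.1]
width: 0.0659
```

Run:
```python
from mv import *
from look import *
plan([.6316,.0655,.081],84,1,1)
im,_=snap('wrist','8');im2,_=snap('scene','8')
a=cv2.resize(im[120:240,0:400],(800,240),interpolation=cv2.INTER_CUBIC)
b=cv2.resize(im2[190:290,185:345],(576,360),interpolation=cv2.INTER_CUBIC);b=np.hstack([b,np.zeros((360,224,3),np.uint8)])
cv2.imwrite("pics/c13.png",np.vstack([a,b]))
```

```text
t12.65 pos [0.632  0.0702 0.0819] yaw_y 84.27 z [ 0.0014 -0.0005 -1.    ] F [ 0.5451  0.1267 -4.1403] w 0.0659 q7 1.37
[-0.02, 0.08, 0.27, -0.0, -0.0047, 0.0009, 1]
```

View pics/c13.png

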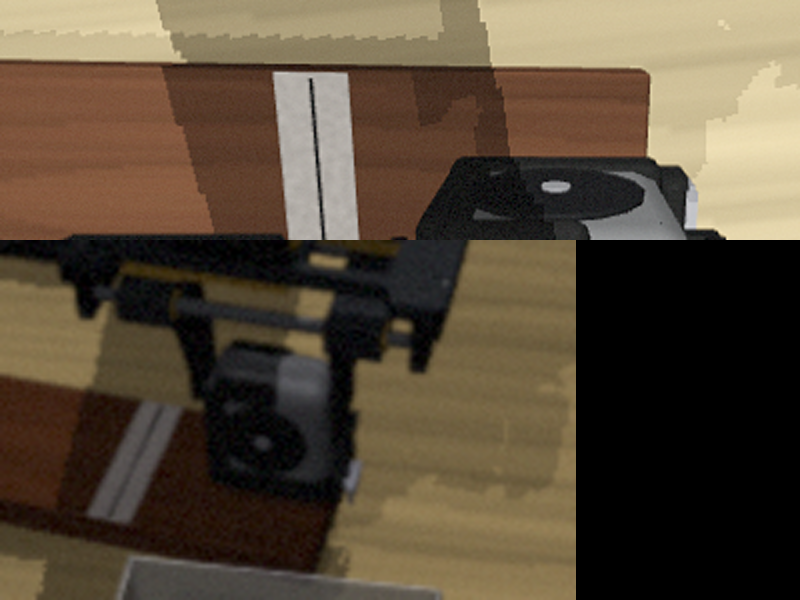

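Run:
```python
from mv import *
from h import *
W=par("wrist","8");s,r=st()
w=lambda u,v:(u/2,120+v/2)
p={k:plane(W,w(*uv),.022)[:2] for k,uv in dict(end1=(648,85),end2=(647,150),line1=(311,80),line2=(322,235),e1=(20,63),e2=(620,70)).items()}
for k in p: print(k,p[k])
ang=lambda v:np.degrees(np.arctan2(v[1],v[0]))
print(ang(p["line2"]-p["line1"]),ang(p["e2"]-p["e1"]),ang(p["end2"]-p["end1"]))
a=np.radians(84);y=np.array([np.cos(a),np.sin(a)]);x=np.array([y[1],-y[0]])
for k in p: print(k,"y",p[k]@y,"x",p[k]@x)
print("ee",s["ee_pos"][:2]@y,s["ee_pos"][:2]@x)
d=np.load("pics/wrist8.npy");K,Dd,T=W
for u,v in [(150,160),(60,200),(315,165),(315,180)]:
    o,dd=ray(W,(u,v));print("top",(o+dd*d[v,u]))
```

```text
t12.75 pos [0.632  0.0702 0.0819] yaw_y 84.27 z [ 0.0014 -0.0005 -1.    ] F [-0.5116 -0.609  -3.425 ] w 0.0654 q7 1.37
end1 [0.5934 0.1066]
end2 [0.616  0.1048]
line1 [ 0.5802 -0.0077]
line2 [ 0.6356 -0.0145]
e1 [ 0.5653 -0.1027]
e2 [0.5873 0.0974]
-6.982842545869289 83.72720041147902 -4.628925249015495
end1 y 0.16802785034151166 x 0.5789696331890176
end2 y 0.16857205064107464 x 0.6017068533721126
line1 y 0.05293975179813553 x 0.577815528593511
line2 y 0.051981931975202685 x 0.6336471068235874
e1 y -0.043027018114630305 x 0.5729532806274352
e2 y 0.15829453743174773 x 0.5739118303319762
ee 0.13586861426465288 0.6212317994556323
top [ 0.5798 -0.0115  0.022 ]
top [ 0.6012 -0.0792  0.0216]
top [0.5945 0.1004 0.0216]
top [0.6049 0.0996 0.0217]
```

send_rows --pt "0 0 0 0 -0.002 0 1" --pt "0 0 0 0 -0.002 0.001 1" --pt "0 0 0 0 0 0.002 1" --pt "0 0 0 0 0 0.002 1" --pt "0 0 0 0 0 0.002 1" --pt "0 0 0 0 0 0.001 1" --pt "0 0 0 0 0 0.001 1" --pt "0 0 0 0 0 0 1" --pt "0 0 0 0 0 0 1" --pt "0 0 0 0 0 0 1"

```text
time: 13.75
ee_pos: [0.6315, 0.0658, 0.0719]
eef_rot: [0.05, 0.999, -0.0, 0.001]
ft_force: [-1.0, 0.4, -5.0]
width: 0.0659
```

Run:
```python
from mv import *
from look import *
s,_=st();a=np.radians(84);y=np.array([np.cos(a),np.sin(a)]);x=np.array([y[1],-y[0]]);print(s["ee_pos"][:2]@y,s["ee_pos"][:2]@x)
im2,_=snap('scene','9');cv2.imwrite("pics/c14.png",cv2.resize(im2[215:285,230:320],None,fx=7,fy=7,interpolation=cv2.INTER_CUBIC))
```

```text
t13.75 pos [0.6315 0.0658 0.0719] yaw_y 84.26 z [ 0.001  -0.0006 -1.    ] F [-1.0374  0.4257 -4.992 ] w 0.0659 q7 1.38
0.13141847980123816 0.6211322660728178
```

View pics/c14.png

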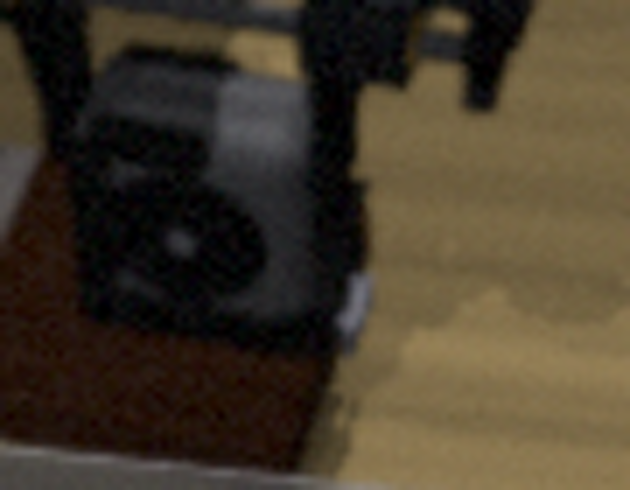

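Hook at crop (355,310), about 7 mm past the end edge. Easing down.

send_rows --pt "0 0 0.1 0 0 0.001 1" --pt "0 0 0.1 0 0 0.001 1" --pt "0 0 0.1 0 0 0.001 1" --pt "0 0 0 0 0 0.0005 1" --pt "0 0 0 0 0 0 1" --pt "0 0 0 0 -0.001 0 1" --pt "0 0 0 0 -0.002 0 1" --pt "0 0 0 0 -0.002 0 1" --pt "0 0 0 0 0 0 1" --pt "0 0 0 0 0 0 1"

```text
time: 14.8
ee_pos: [0.631, 0.0601, 0.0683]
eef_rot: [0.053, 0.999, -0.0, 0.001]
ft_force: [0.5, -0.6, -3.9]
width: 0.0656
```

```bash
cat > q.py <<'E'
from mv import *
s,_=st();a=np.radians(84);y=np.array([np.cos(a),np.sin(a)]);x=np.array([y[1],-y[0]]);print("along %.4f nose %.4f (line .0525 end .1683) lat %.4f Fy %.2f Fx %.2f"%(s["ee_pos"][:2]@y,s["ee_pos"][:2]@y+.0416,s["ee_pos"][:2]@x,s["ft_force"][:2]@y,s["ft_force"][:2]@x))
E
python3 q.py
```

```text
t14.80 pos [0.631  0.0601 0.0683] yaw_y 83.92 z [ 0.0015 -0.0007 -1.    ] F [ 0.4679 -0.6315 -3.9015] w 0.0656 q7 1.38
along 0.1257 nose 0.1673 (line .0525 end .1683) lat 0.6213 Fy -0.58 Fx 0.53
```

send_rows --pt "0 0 0 0 -0.002 0 1" --pt "0 0 0 0 -0.003 0 1" --pt "0 0 0 0 -0.004 0 1" --pt "0 0 0 0 -0.004 0 1" --pt "0 0 0 0 -0.004 0 1" --pt "0 0 0 0 -0.003 0 1" --pt "0 0 0 0 -0.001 0 1" --pt "0 0 0 0 0 0 1" --pt "0 0 0 0 0 0 1" --pt "0 0 0 0 0 0 1"

```text
time: 15.8
ee_pos: [0.6289, 0.0409, 0.0682]
eef_rot: [0.052, 0.999, 0.002, 0.001]
ft_force: [1.4, 2.9, -5.3]
width: 0.0657
```

```bash
python3 q.py
python3 - <<'E'
from look import *
im2,_=snap('scene','10');im,_=snap('wrist','10')
cv2.imwrite("pics/c15.png",np.vstack([cv2.resize(im2[205:285,190:320],(780,480),interpolation=cv2.INTER_CUBIC)]))
cv2.imwrite("pics/c16.png",cv2.resize(im[120:250,100:420],None,fx=2.5,fy=2.5,interpolation=cv2.INTER_CUBIC))
E
```

```text
t15.80 pos [0.6289 0.0409 0.0682] yaw_y 84.03 z [ 0.0022  0.0034 -1.    ] F [ 1.3807  2.8925 -5.3473] w 0.0657 q7 1.42
along 0.1064 nose 0.1480 (line .0525 end .1683) lat 0.6211 Fy 3.02 Fx 1.07
```

View pics/c15.png

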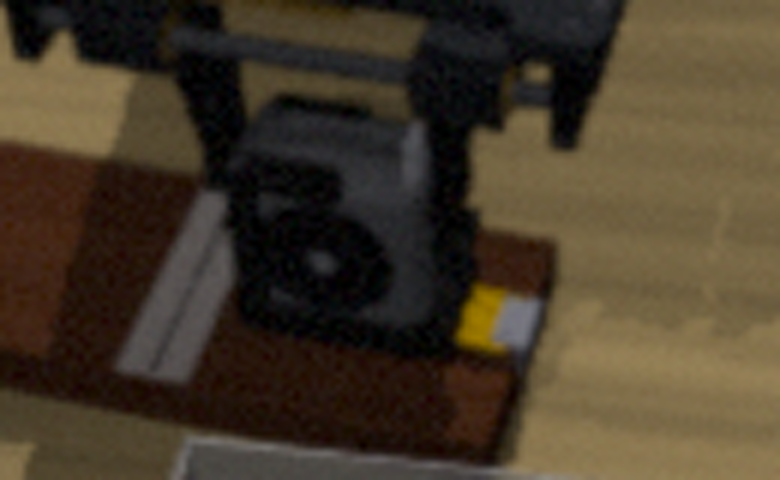

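View pics/c16.png

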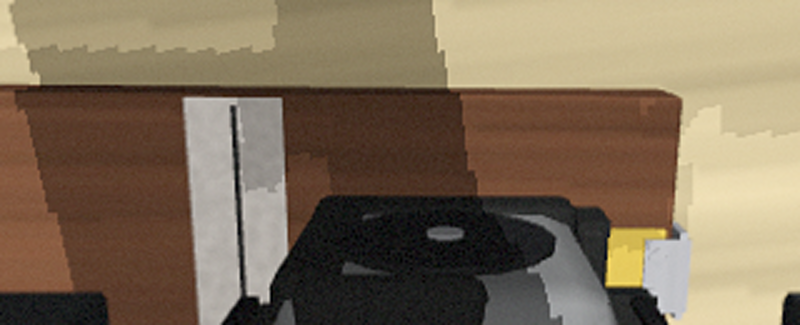

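Hooked: yellow blade is showing at wrist crop (635,255), the hook is over the end at (680,265), and the spring pulls about 3 N. Drawing on.

send_rows --pt "0 0 0 0 -0.005 0 1" --pt "0 0 0 0 -0.009 0 1" --pt "0 0 0 0 -0.011 0 1" --pt "0 0 0 0 -0.011 0 1" --pt "0 0 0 0 -0.011 0 1" --pt "0 0 0 0 -0.011 0 1" --pt "0 0 0 0 -0.008 0 1" --pt "0 0 0 0 -0.005 0 1" --pt "0 0 0 0 -0.003 0 1" --pt "0 0 0 0 -0.001 0 1"

```text
time: 16.9
ee_pos: [0.6201, -0.0397, 0.0679]
eef_rot: [0.052, 0.999, 0.002, 0.001]
ft_force: [0.5, 3.5, -5.8]
width: 0.0656
```

```bash
python3 q.py; python3 -c "
from mv import *
plan([.6247,.015,.0682],84,4,1)"
```

```text
t16.90 pos [ 0.6201 -0.0397  0.0679] yaw_y 84.01 z [ 0.0018  0.0041 -1.    ] F [ 0.4526  3.4767 -5.7678] w 0.0656 q7 1.56
along 0.0253 nose 0.0669 (line .0525 end .1683) lat 0.6209 Fy 3.50 Fx 0.09
t16.90 pos [ 0.6201 -0.0397  0.0679] yaw_y 84.01 z [ 0.0018  0.0041 -1.    ] F [ 0.4526  3.4767 -5.7678] w 0.0656 q7 1.56
[0.06, 0.02, 0.0, 0.0003, 0.0137, -0.0, 1]
[0.06, 0.02, 0.0, 0.0003, 0.0137, -0.0, 1]
[0.06, 0.02, 0.0, 0.0003, 0.0137, -0.0, 1]
[0.06, 0.02, 0.0, 0.0003, 0.0137, -0.0001, 1]
```

send_rows --pt "0.1 0 0 0 -0.002 0 1" --pt "0.1 0 0 0 -0.003 0 1" --pt "0.1 0 0 0 -0.003 0 1" --pt "0 0 0 0 -0.002 0 1" --pt "0 0 0 0 -0.001 0 1" --pt "0 0 0 0 -0.0005 0 1" --pt "0 0 0 0 0 0 1" --pt "0 0 0 0 0 0 1" --pt "0 0 0 0 0 0 1" --pt "0 0 0 0 0 0 1"

```text
time: 17.9
ee_pos: [0.6194, -0.0498, 0.0684]
eef_rot: [0.051, 0.999, -0.0, 0.001]
ft_force: [1.1, 4.5, -4.1]
width: 0.0659
```

```bash
python3 q.py
python3 - <<'E'
from look import *
im2,_=snap('scene','11');im,_=snap('wrist','11')
cv2.imwrite("pics/c17.png",cv2.resize(im2[205:285,180:290],(792,576),interpolation=cv2.INTER_CUBIC))
cv2.imwrite("pics/c18.png",cv2.resize(im[120:250,220:480],None,fx=3,fy=3,interpolation=cv2.INTER_CUBIC))
E
```

```text
t17.90 pos [ 0.6194 -0.0498  0.0684] yaw_y 84.15 z [ 0.0019 -0.0001 -1.    ] F [ 1.1433  4.4703 -4.1431] w 0.0659 q7 1.57
along 0.0152 nose 0.0568 (line .0525 end .1683) lat 0.6212 Fy 4.57 Fx 0.67
```

View pics/c17.png

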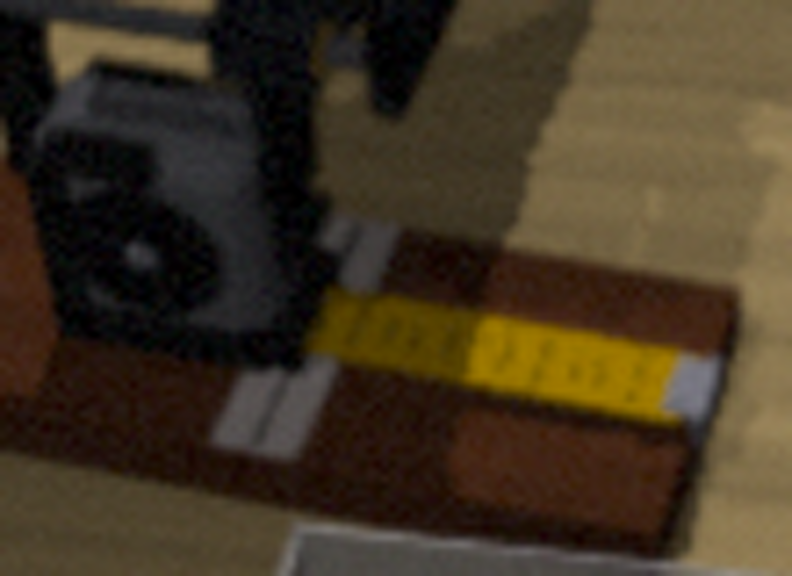

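View pics/c18.png

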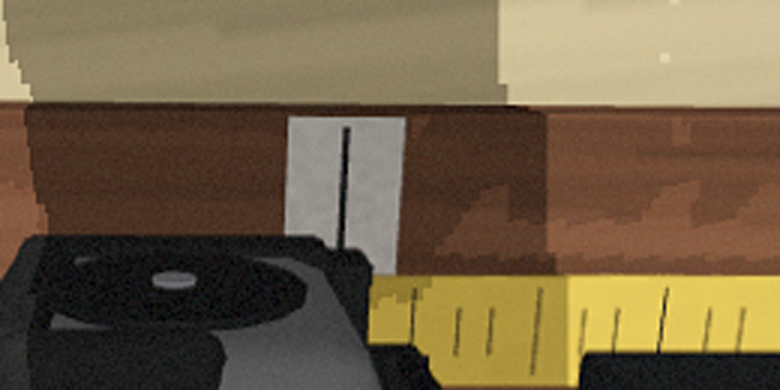

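Run:
```python
from mv import *
from h import *
S=par("scene","11");W=par("wrist","11");s,r=st()
a=np.radians(84);y=np.array([np.cos(a),np.sin(a)]);x=np.array([y[1],-y[0]])
c=lambda u,v:(180+u/7.2-.43,205+v/7.2-.43);w=lambda u,v:(220+u/3-.33,120+v/3-.33)
for n,P,uv,z in [("line W",W,w(347,130),.022),("line W",W,w(341,245),.022),("noseW topz38",W,w(371,268),.038),("noseW sole",W,w(371,275),.0228),("line S up",S,c(355,225),.022),("line S lo",S,c(290,368),.022),("line S lo",S,c(262,440),.022),("noseS",S,c(305,366),.0228),("end W",W,w(341,245),.022)]:
    X=plane(P,uv,z);print(n,X,"y %.4f x %.4f"%(X[:2]@y,X[:2]@x))
e=s["ee_pos"]
for dx in(-.017,.017):
    for z in(.0228,.0388):
        X=e+r.apply([dx,.0416,0]);X[2]=z;print("pred nose corner",dx,z,(proj(W,X)[0]+.33-[220,120])*3,(proj(S,X)[0]+.43-[180,205])*7.2)
```

```text
t18.00 pos [ 0.6194 -0.0498  0.0684] yaw_y 84.16 z [ 0.002  -0.0002 -1.    ] F [ 0.868   3.9322 -3.3458] w 0.0661 q7 1.57
line W [ 0.5802 -0.0078  0.022 ] y 0.0529 x 0.5778
line W [ 0.6054 -0.0106  0.022 ] y 0.0528 x 0.6032
noseW topz38 [ 0.6069 -0.0071  0.038 ] y 0.0564 x 0.6043
noseW sole [ 0.6127 -0.0045  0.0228] y 0.0596 x 0.6098
line S up [ 0.5781 -0.0102  0.022 ] y 0.0503 x 0.5760
line S lo [ 0.6365 -0.0156  0.022 ] y 0.0510 x 0.6347
line S lo [ 0.6638 -0.0168  0.022 ] y 0.0527 x 0.6619
noseS [ 0.6359 -0.0113  0.0228] y 0.0553 x 0.6336
end W [ 0.6054 -0.0106  0.022 ] y 0.0528 x 0.6032
pred nose corner -0.017 0.0228 [352.6451 394.1449] [304.8441 378.4423]
pred nose corner -0.017 0.0388 [365.612  421.9523] [299.0082 339.7926]
pred nose corner 0.017 0.0228 [359.3715 249.877 ] [344.1792 293.4728]
pred nose corner 0.017 0.0388 [373.3427 267.9384] [339.0516 254.7932]
```

send_rows --pt "0 0 0 0 -0.001 0.0003 1" --pt "0 0 0.1 0 -0.0015 0.0003 1" --pt "0 0 0.1 0 -0.001 0.0002 1" --pt "0 0 0 0 -0.0005 0 1" --pt "0 0 0 0 0 0 1" --pt "0 0 0 0 0 0 1" --pt "0 0 0 0 0 0 1" --pt "0 0 0 0 0 0 1" --pt "0 0 0 0 0 0 1" --pt "0 0 0 0 0 0 1"

```text
time: 19.0
ee_pos: [0.6188, -0.0539, 0.0677]
eef_rot: [0.053, 0.999, 0.0, 0.001]
ft_force: [-1.1, 3.9, -2.4]
width: 0.0659
```

```bash
python3 q.py
```

```text
t19.00 pos [ 0.6188 -0.0539  0.0677] yaw_y 83.95 z [ 0.0017  0.0003 -1.    ] F [-1.1292  3.8659 -2.3727] w 0.0659 q7 1.58
along 0.0111 nose 0.0527 (line .0525 end .1683) lat 0.6210 Fy 3.73 Fx -1.53
```

send_rows --pt "0 0 0 0 0 0.0003 1" --pt "0 0 0 0 0 0.0003 1" --pt "0 0 0 0 0 0 1" --pt "0 0 0 0 0 0 1" --pt "0 0 0 0 0 0 1" --pt "0 0 0 0 0 0 1" --pt "0 0 0 0 0 0 1" --pt "0 0 0 0 0 0 1" --pt "0 0 0 0 0 0 1" --pt "0 0 0 0 0 0 1" --force 10

```text
time: 20.0
ee_pos: [0.6189, -0.0539, 0.0677]
eef_rot: [0.053, 0.999, 0.0, 0.001]
ft_force: [-1.7, 4.3, -0.9]
width: 0.066
```

```bash
python3 q.py
python3 - <<'E'
from look import *
im2,_=snap('scene','12');im,_=snap('wrist','12')
cv2.imwrite("pics/c19.png",np.vstack([cv2.resize(im2[205:275,180:290],(792,504),interpolation=cv2.INTER_CUBIC)]))
cv2.imwrite("pics/c20.png",cv2.resize(im[150:250,280:440],None,fx=5,fy=5,interpolation=cv2.INTER_CUBIC))
E
```

```text
t20.00 pos [ 0.6189 -0.0539  0.0677] yaw_y 83.96 z [ 0.0019  0.0002 -1.    ] F [-1.7175  4.268  -0.8544] w 0.0660 q7 1.58
along 0.0111 nose 0.0527 (line .0525 end .1683) lat 0.6211 Fy 4.07 Fx -2.15
```

View pics/c19.png

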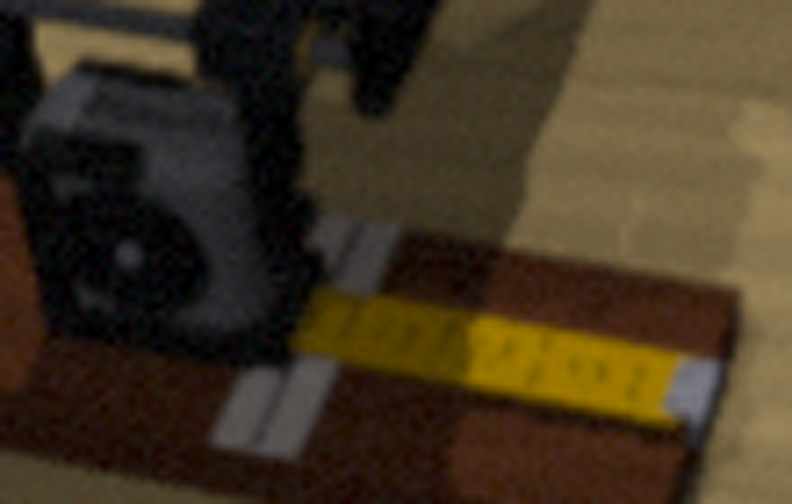

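View pics/c20.png

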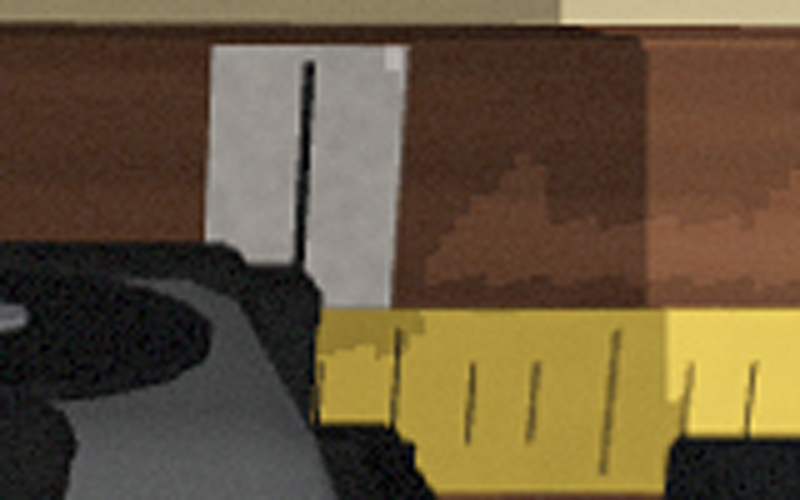

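Run:
```python
from mv import *
from h import *
S=par("scene","12");W=par("wrist","12")
a=np.radians(84);y=np.array([np.cos(a),np.sin(a)]);x=np.array([y[1],-y[0]])
c=lambda u,v:(180+u/7.2-.43,205+v/7.2-.43);w=lambda u,v:(280+u/5-.4,150+v/5-.4)
for n,P,uv,z in [("line W",W,w(309,65),.022),("line W",W,w(299,260),.022),("noseW top",W,w(319,297),.038),("line S up",S,c(360,230),.022),("line S",S,c(255,445),.022),("noseS",S,c(287,362),.022)]:
    X=plane(P,uv,z);print(n,X,"y %.4f x %.4f"%(X[:2]@y,X[:2]@x))
```

```text
line W [ 0.5798 -0.0079  0.022 ] y 0.0527 x 0.5775
line W [ 0.6054 -0.0107  0.022 ] y 0.0526 x 0.6032
noseW top [ 0.6063 -0.0112  0.038 ] y 0.0523 x 0.6041
line S up [ 0.5799 -0.0083  0.022 ] y 0.0524 x 0.5776
line S [ 0.6658 -0.0183  0.022 ] y 0.0514 x 0.6641
noseS [ 0.6344 -0.017   0.022 ] y 0.0494 x 0.6327
```

Nose and line agree within about 0.5 mm in the wrist view (0.0523 against 0.0526). The coarser scene view puts the nose about 2 mm behind, roughly one pixel. Now sliding the fingers down the faces towards the lock under a light grip.

send_rows --pt "0 0 0 0 0 0.0005 1" --pt "0 0 0 0 0 0.001 1" --pt "0 0 0 0 0 0.001 1" --pt "0 0 0 0 0 0.001 1" --pt "0 0 0 0 0 0.001 1" --pt "0 0 0 0 0 0.001 1" --pt "0 0 0 0 0 0.001 1" --pt "0 0 0 0 0 0 1" --pt "0 0 0 0 0 0 1" --pt "0 0 0 0 0 0 1" --force 8

```text
time: 21.1
ee_pos: [0.6202, -0.054, 0.0677]
eef_rot: [0.053, 0.999, 0.001, 0.003]
ft_force: [-1.7, 4.7, 0.3]
width: 0.066
```

```bash
python3 q.py
```

```text
t21.10 pos [ 0.6202 -0.054   0.0677] yaw_y 83.97 z [ 0.0056  0.0012 -1.    ] F [-1.6594  4.6904  0.2957] w 0.0660 q7 1.58
along 0.0111 nose 0.0527 (line .0525 end .1683) lat 0.6224 Fy 4.49 Fx -2.14
```

send_rows --pt "0 0 0 0 0 0 1" --pt "0 0.1 0 0 0 0.002 1" --pt "0 0.1 0 0 0 0.0025 1" --pt "0 0 0 0 0 0.0025 1" --pt "0 0 0 0 0 0.0025 1" --pt "0 0 0 0 0 0 1" --pt "0 0 0 0 0 0 1" --pt "0 0 0 0 0 0 1" --pt "0 0 0 0 0 0 1" --pt "0 0 0 0 0 0 1" --force 5

```text
time: 22.1
ee_pos: [0.6232, -0.0544, 0.0621]
eef_rot: [0.053, 0.999, 0.001, 0.004]
ft_force: [0.2, 5.1, 0.7]
width: 0.0661
```

```bash
python3 q.py
```

```text
t22.10 pos [ 0.6232 -0.0544  0.0621] yaw_y 83.96 z [ 0.0087  0.0015 -1.    ] F [0.163  5.0924 0.7296] w 0.0661 q7 1.58
along 0.0110 nose 0.0526 (line .0525 end .1683) lat 0.6255 Fy 5.08 Fx -0.37
```

```bash
python3 - <<'E'
from look import *
im2,_=snap('scene','13');im,_=snap('wrist','13')
a=cv2.resize(im2[190:275,170:290],(400,283),interpolation=cv2.INTER_CUBIC)
b=cv2.resize(im[150:263,270:430],(400,283),interpolation=cv2.INTER_CUBIC)
cv2.imwrite("pics/c21.png",np.hstack([a,b]))
E
python3 -c "
from mv import *
plan([.619,-.0541,.0621],84,4,1)"
```

```text
t22.20 pos [ 0.6232 -0.0545  0.0621] yaw_y 83.96 z [ 0.0086  0.0015 -1.    ] F [-0.8301  3.9229  0.0117] w 0.0660 q7 1.58
[0.03, 0.12, -0.01, 0.001, -0.0, -0.0, 1]
[0.03, 0.12, -0.01, 0.001, -0.0, -0.0, 1]
[0.03, 0.12, -0.01, 0.001, -0.0, -0.0, 1]
[0.03, 0.12, -0.01, 0.001, -0.0, -0.0, 1]
```

View pics/c21.png

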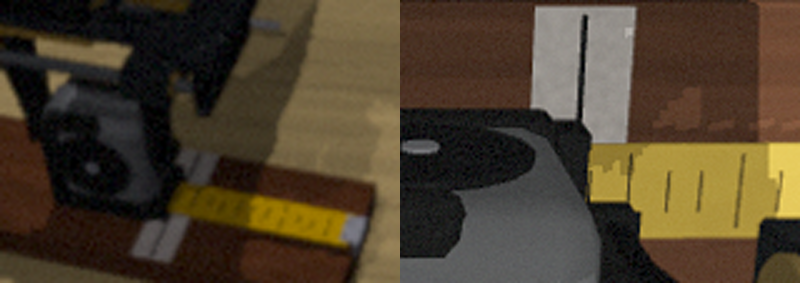

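Run:
```python
from mv import *
from h import *
W=par("wrist","13")
im=cv2.imread("pics/wrist13.png");cv2.imwrite("pics/c22.png",cv2.resize(im[150:250,280:440],None,fx=5,fy=5,interpolation=cv2.INTER_CUBIC))
a=np.radians(84);y=np.array([np.cos(a),np.sin(a)]);x=np.array([y[1],-y[0]])
for tag in("12","13"):
    P=par("wrist",tag);d=np.load(f"pics/wrist{tag}.npy");K,Dd,T=P
    h,w=d.shape;uv=np.indices((h,w))[::-1].reshape(2,-1).T.astype(float)
    q=cv2.undistortPoints(uv[:,None],K,Dd)[:,0];X=np.c_[q,np.ones(len(q))]*d.reshape(-1,1);X=X@T[:3,:3].T+T[:3,3]
    B=np.c_[X[:,:2]@y,X[:,:2]@x,X[:,2]]
    m=(d.ravel()>0)&(B[:,2]>.05)&(B[:,2]<.09)&(B[:,0]>-.02)&(B[:,0]<.04)&(B[:,1]>.585)&(B[:,1]<.612)
    p=B[m];print(tag,len(p),"side face lat",np.percentile(p[:,1],[1,5,20,50]))
    m2=m&(B[:,1]<.603);p=B[m2]
    if len(p)>20: print("slope deg",np.degrees(np.polyfit(p[:,0],p[:,1],1)[0]))
```

```text
12 2641 side face lat [0.599  0.5995 0.5997 0.5999]
slope deg 1.325378908221016
13 2772 side face lat [0.5993 0.5998 0.6    0.6002]
slope deg 1.197450062365208
```

View pics/c22.png

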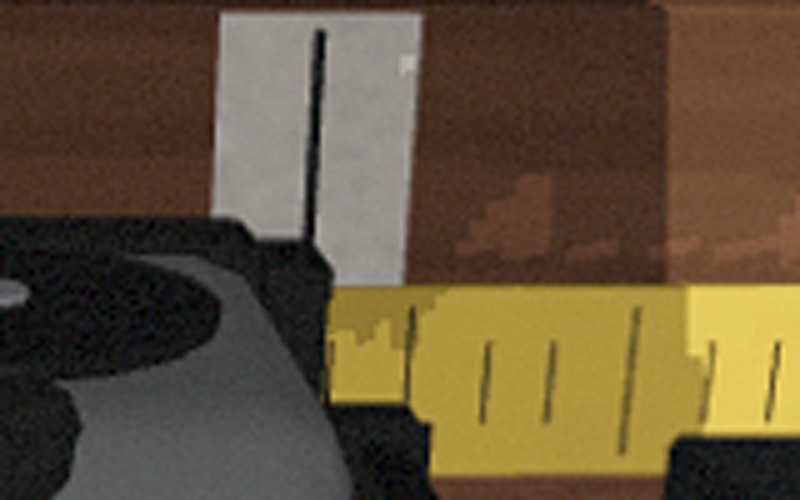

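The case hasn't moved (side face within 0.3 mm, nose on the line); only the fingers slid 4 mm sideways. I'll re-centre them while pushing down.

send_rows --pt "0 0.2 0 0.0015 0 0.001 1" --pt "0 0.2 0 0.0015 0 0.0015 1" --pt "0 0.1 0 0.0015 0 0.002 1" --pt "0 0.1 0 0.0015 0 0.002 1" --pt "0 0 0 0.001 0 0.002 1" --pt "0 0 0 0 0 0.002 1" --pt "0 0 0 0 0 0 1" --pt "0 0 0 0 0 0 1" --pt "0 0 0 0 0 0 1" --pt "0 0 0 0 0 0 1" --force 5

```text
time: 23.2
ee_pos: [0.6236, -0.0545, 0.0596]
eef_rot: [0.053, 0.999, 0.002, 0.007]
ft_force: [-1.5, 4.7, 1.0]
width: 0.0655
```

```bash
python3 q.py
```

```text
t23.20 pos [ 0.6236 -0.0545  0.0596] yaw_y 83.92 z [ 0.015   0.0028 -0.9999] F [-1.5289  4.6819  1.0221] w 0.0655 q7 1.58
along 0.0110 nose 0.0526 (line .0525 end .1683) lat 0.6259 Fy 4.50 Fx -2.01
```

send_rows --pt "0 0 0 0 0 0 1" --pt "0 0.6 0 0.003 0 -0.0005 1" --pt "0 0.6 0 0.003 0 -0.0005 1" --pt "0 0.3 0 0.002 0 0 1" --pt "0 0.2 0 0.001 0 0 1" --pt "0 0 0 0 0 0 1" --pt "0 0 0 0 0 0 1" --pt "0 0 0 0 0 0 1" --pt "0 0 0 0 0 0 1" --pt "0 0 0 0 0 0 1" --force 3

```text
time: 24.2
ee_pos: [0.6167, -0.0537, 0.0618]
eef_rot: [0.053, 0.999, 0.003, -0.006]
ft_force: [1.0, 3.9, -0.6]
width: 0.0662
```

```bash
python3 q.py
```

```text
t24.20 pos [ 0.6167 -0.0537  0.0618] yaw_y 83.88 z [-0.0112  0.0059 -0.9999] F [ 1.0462  3.8796 -0.63  ] w 0.0662 q7 1.58
along 0.0110 nose 0.0526 (line .0525 end .1683) lat 0.6190 Fy 3.97 Fx 0.63
```

send_rows --pt "0.1 -0.3 0 -0.001 0 0.001 1" --pt "0.1 -0.2 0 -0.0005 0 0.002 1" --pt "0 0 0 0 0 0.002 1" --pt "0 0 0 0 0 0.002 1" --pt "0 0 0 0 0 0.002 1" --pt "0 0 0 0 0 0.002 1" --pt "0 0 0 0 0 0 1" --pt "0 0 0 0 0 0 1" --pt "0 0 0 0 0 0 1" --pt "0 0 0 0 0 0 1" --force 3

```text
time: 25.2
ee_pos: [0.6211, -0.0542, 0.055]
eef_rot: [0.053, 0.999, 0.001, 0.003]
ft_force: [1.4, 4.2, 1.4]
width: 0.0656
```

```bash
python3 q.py
```

```text
t25.20 pos [ 0.6211 -0.0542  0.055 ] yaw_y 83.89 z [ 0.0056  0.0011 -1.    ] F [1.3556 4.2194 1.3615] w 0.0656 q7 1.58
along 0.0110 nose 0.0526 (line .0525 end .1683) lat 0.6234 Fy 4.34 Fx 0.91
```

send_rows --pt "0 0.2 0 0.001 0 0.0015 1" --pt "0 0.2 0 0.001 0 0.002 1" --pt "0 0 0 0 0 0.002 1" --pt "0 0 0 0 0 0.002 1" --pt "0 0 0 0 0 0.002 1" --pt "0 0 0 0 0 0 1" --pt "0 0 0 0 0 0 1" --pt "0 0 0 0 0 0 1" --pt "0 0 0 0 0 0 1" --pt "0 0 0 0 0 0 1" --force 3

```text
time: 26.2
ee_pos: [0.6214, -0.0541, 0.0532]
eef_rot: [0.054, 0.999, 0.002, 0.002]
ft_force: [0.4, 3.5, 4.0]
width: 0.0662
```

```bash
python3 q.py
```

```text
t26.20 pos [ 0.6214 -0.0541  0.0532] yaw_y 83.86 z [ 0.0039  0.004  -1.    ] F [0.4297 3.5316 3.9643] w 0.0662 q7 1.58
along 0.0111 nose 0.0527 (line .0525 end .1683) lat 0.6237 Fy 3.56 Fx 0.06
```

send_rows --pt "0 0 0 0 0 0 1" --pt "0 0 0 0 0 0 1" --pt "0 0 0 0 0 0 1" --pt "0 0 0 0 0 0.001 1" --pt "0 0 0 0 0 0.0015 1" --pt "0 0 0 0 0 0.002 1" --pt "0 0 0 0 0 0.0025 1" --pt "0 0 0 0 0 0.0025 1" --pt "0 0 0 0 0 0.0025 1" --pt "0 0 0 0 0 0.0025 1" --force 3

```text
time: 27.2
ee_pos: [0.6225, -0.0539, 0.0522]
eef_rot: [0.054, 0.999, 0.005, 0.003]
ft_force: [-11.2, 3.0, 27.2]
width: 0.0665
```

```bash
python3 q.py
```

```text
t27.20 pos [ 0.6225 -0.0539  0.0522] yaw_y 83.86 z [ 0.007   0.0092 -0.9999] F [-11.2264   3.0378  27.1919] w 0.0665 q7 1.59
along 0.0115 nose 0.0531 (line .0525 end .1683) lat 0.6247 Fy 1.85 Fx -11.48
```

At 27 N the lock is firmly on its hard stop. Easing off straight away, and checking before release.

send_rows --pt "-0.3 0.2 0 0 0 -0.001 1" --pt "-0.2 0.1 0 0 0 -0.0005 1" --pt "0 0 0 0 0 0 1" --pt "0 0 0 0 0 0 1" --pt "0 0 0 0 0 0 1" --pt "0 0 0 0 0 0 1" --pt "0 0 0 0 0 0 1" --pt "0 0 0 0 0 0 1" --pt "0 0 0 0 0 0 1" --pt "0 0 0 0 0 0 1" --force 3

```text
time: 28.2
ee_pos: [0.6219, -0.0542, 0.0535]
eef_rot: [0.054, 0.999, 0.009, 0.0]
ft_force: [-0.4, 4.1, 4.2]
width: 0.0666
```

```bash
python3 q.py
python3 - <<'E'
from look import *
im2,_=snap('scene','14');im,_=snap('wrist','14')
a=cv2.resize(im2[190:275,170:290],(400,283),interpolation=cv2.INTER_CUBIC)
b=cv2.resize(im[150:263,270:430],(400,283),interpolation=cv2.INTER_CUBIC)
cv2.imwrite("pics/c23.png",np.hstack([a,b]))
E
```

```text
t28.20 pos [ 0.6219 -0.0542  0.0535] yaw_y 83.84 z [ 0.0015  0.0186 -0.9998] F [-0.4462  4.1474  4.1603] w 0.0666 q7 1.60
along 0.0111 nose 0.0527 (line .0525 end .1683) lat 0.6241 Fy 4.08 Fx -0.88
```

View pics/c23.png

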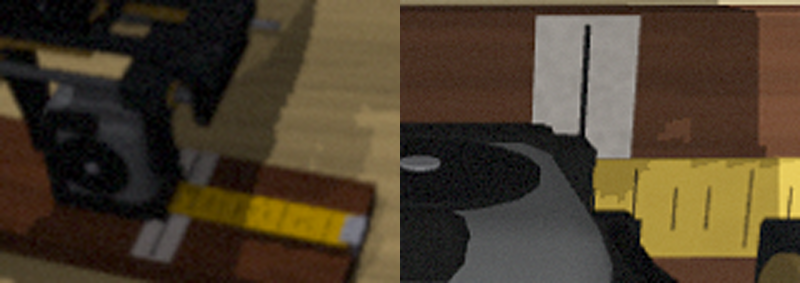

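send_rows --pt "0.5 0 0 0 0 -0.0003 1" --pt "0.4 0 0 0 0 0 1" --pt "0 0 0 0 0 0 1" --pt "0 0 0 0 0 0 1" --pt "0 0 0 0 0 0 1" --pt "0 0 0 0 0 0 1" --pt "0 0 0 0 0 0 1" --pt "0 0 0 0 0 0 1" --pt "0 0 0 0 0 0 1" --pt "0 0 0 0 0 0 1" --force 3

```text
time: 29.3
ee_pos: [0.6218, -0.0544, 0.0536]
eef_rot: [0.054, 0.999, 0.001, -0.0]
ft_force: [-0.4, 3.5, 3.5]
width: 0.0658
```

```bash
python3 q.py
```

```text
t29.30 pos [ 0.6218 -0.0544  0.0536] yaw_y 83.83 z [-0.0005  0.0015 -1.    ] F [-0.378   3.4863  3.5096] w 0.0658 q7 1.58
along 0.0109 nose 0.0525 (line .0525 end .1683) lat 0.6241 Fy 3.43 Fx -0.74
```

Upright again and on the line. Opening.

send_rows --pt "0 0 0 0 0 0 -1" --pt "0 0 0 0 0 0 -1" --pt "0 0 0 0 0 0 -1" --pt "0 0 0 0 0 0 -1" --pt "0 0 0 0 0 0 -1" --pt "0 0 0 0 0 0 -1" --pt "0 0 0 0 0 0 -1" --pt "0 0 0 0 0 0 -1" --pt "0 0 0 0 0 0 -1" --pt "0 0 0 0 0 0 -1"

```text
time: 30.3
ee_pos: [0.6208, -0.0608, 0.0535]
eef_rot: [0.056, 0.998, -0.002, -0.001]
ft_force: [-0.0, -2.2, 2.9]
width: 0.0869
```

```bash
python3 q.py
python3 - <<'E'
from look import *
im2,_=snap('scene','15');im,_=snap('wrist','15')
cv2.imwrite("pics/c24.png",cv2.resize(im2[190:275,170:290],(600,425),interpolation=cv2.INTER_CUBIC))
cv2.imwrite("pics/c25.png",cv2.resize(im[150:250,280:440],None,fx=5,fy=5,interpolation=cv2.INTER_CUBIC))
E
```

```text
t30.30 pos [ 0.6208 -0.0608  0.0535] yaw_y 83.56 z [-0.0016 -0.0049 -1.    ] F [-0.0237 -2.1698  2.8517] w 0.0869 q7 1.58
along 0.0044 nose 0.0460 (line .0525 end .1683) lat 0.6238 Fy -2.16 Fx 0.20
```

View pics/c24.png

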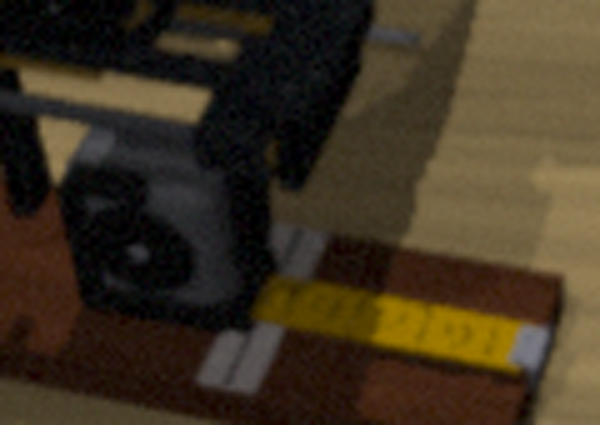

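View pics/c25.png

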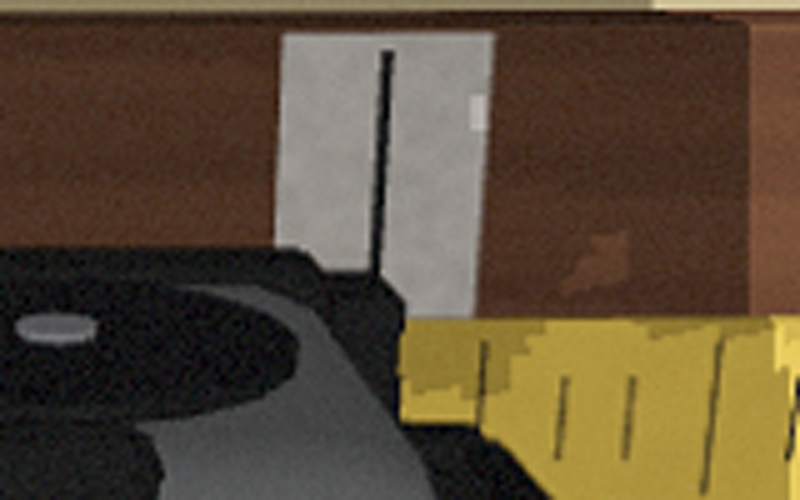

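Run:
```python
from mv import *
from h import *
a=np.radians(84);y=np.array([np.cos(a),np.sin(a)]);x=np.array([y[1],-y[0]])
W=par("wrist","15");w=lambda u,v:(280+u/5-.4,150+v/5-.4)
for n,P,uv,z in [("line W",W,w(387,55),.022),("line W",W,w(376,268),.022),("noseW top",W,w(403,308),.038)]:
    X=plane(P,uv,z);print(n,X,"y %.4f x %.4f"%(X[:2]@y,X[:2]@x))
```

```text
line W [ 0.58   -0.0079  0.022 ] y 0.0527 x 0.5776
line W [ 0.606  -0.0107  0.022 ] y 0.0527 x 0.6038
noseW top [ 0.6069 -0.0111  0.038 ] y 0.0524 x 0.6047
```

The nose held after opening: 0.0524 against the line at 0.0527. Lifting straight up, centring the jaws slightly.

send_rows --pt "0 0 0 0 0 -0.001 -1" --pt "0 0 0 0 0.001 -0.0015 -1" --pt "0 0 0 0 0.002 -0.002 -1" --pt "0 0 0 0 0.0015 -0.003 -1" --pt "0 0 0 0 0 -0.006 -1" --pt "0 0 0 0 0 -0.01 -1" --pt "0 0 0 0 0 -0.015 -1" --pt "0 0 0 0 0 -0.015 -1" --pt "0 0 0 0 0 -0.015 -1" --pt "0 0 0 0 0 -0.015 -1"

```text
time: 31.4
ee_pos: [0.6204, -0.0532, 0.1422]
eef_rot: [0.055, 0.998, -0.001, -0.002]
ft_force: [-0.5, 0.3, -0.3]
width: 0.0869
```

```bash
python3 q.py
```

```text
t31.40 pos [ 0.6204 -0.0532  0.1422] yaw_y 83.67 z [-0.0047 -0.0027 -1.    ] F [-0.4905  0.2746 -0.2639] w 0.0869 q7 1.55
along 0.0120 nose 0.0536 (line .0525 end .1683) lat 0.6226 Fy 0.22 Fx -0.52
```

Clear. Moving up and out towards the robot for a last look.

send_rows --pt "0 0 0 0 0 -0.015 -1" --pt "0 0 0 0 0 -0.015 -1" --pt "0 0 0 0 0 -0.01 -1" --pt "0 0 0 -0.01 0 -0.005 -1" --pt "0 0 0 -0.01 0.01 0 -1" --pt "0 0 0 -0.01 0.01 0 -1" --pt "0 0 0 -0.01 0.01 0 -1" --pt "0 0 0 -0.005 0.005 0 -1" --pt "0 0 0 0 0 0 -1" --pt "0 0 0 0 0 0 -1"

```text
time: 32.4
ee_pos: [0.6725, -0.0247, 0.2026]
eef_rot: [0.057, 0.998, -0.001, 0.004]
ft_force: [-0.1, -0.8, 0.0]
width: 0.087
```

```bash
python3 q.py
python3 - <<'E'
from look import *
im2,_=snap('scene','16');im,_=snap('wrist','16');snap('side','16')
cv2.imwrite("pics/c26.png",np.hstack([cv2.resize(im2[190:275,170:290],(600,425),interpolation=cv2.INTER_CUBIC)]))
E
```

```text
t32.40 pos [ 0.6725 -0.0247  0.2026] yaw_y 83.50 z [ 0.0074 -0.0028 -1.    ] F [-0.1384 -0.8393  0.0047] w 0.0870 q7 1.51
along 0.0458 nose 0.0874 (line .0525 end .1683) lat 0.6714 Fy -0.85 Fx -0.05
```

View pics/c26.png

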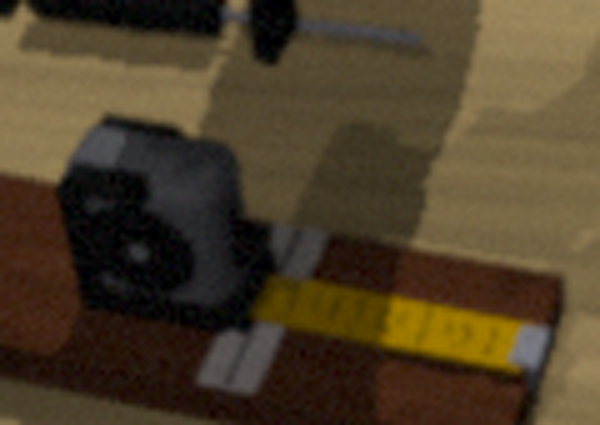

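View pics/wrist16.png

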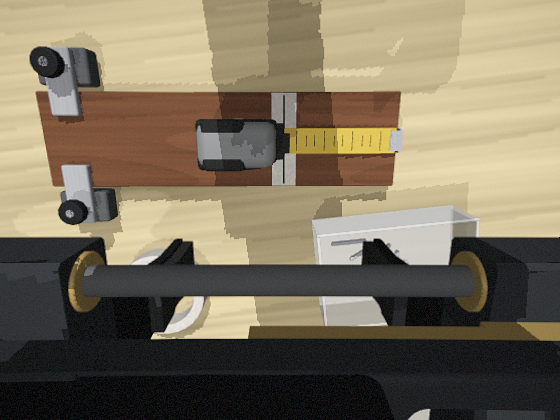

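View pics/side16.png

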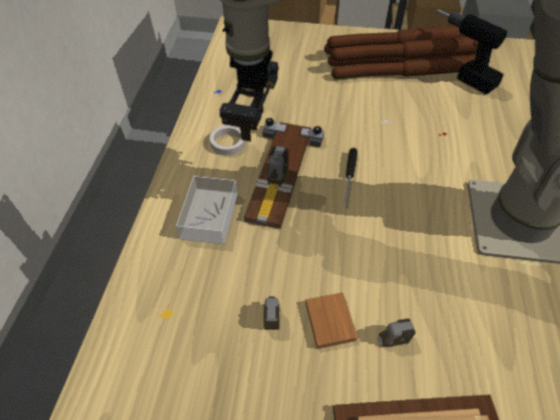

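The overhead wrist view shows the tape standing on the board, with the blade out at (340,140), the hook at the end (397,140) and the nose at the line (285,140). The offcut and bystanders are where they were. One last number check of nose against line and lock height.

Run:
```python
from mv import *
from h import *
a=np.radians(84);y=np.array([np.cos(a),np.sin(a)]);x=np.array([y[1],-y[0]])
im=cv2.imread("pics/wrist16.png");cv2.imwrite("pics/c27.png",cv2.resize(im[80:200,190:310],None,fx=5,fy=5,interpolation=cv2.INTER_CUBIC))
for tag in("11","16"):
  P=par("wrist",tag);d=np.load(f"pics/wrist{tag}.npy");K,Dd,T=P
  h,w=d.shape;uv=np.indices((h,w))[::-1].reshape(2,-1).T.astype(float)
  q=cv2.undistortPoints(uv[:,None],K,Dd)[:,0];X=np.c_[q,np.ones(len(q))]*d.reshape(-1,1);X=X@T[:3,:3].T+T[:3,3]
  B=np.c_[X[:,:2]@y,X[:,:2]@x,X[:,2]];B=B[d.ravel()>0]
  c0=.0525 if tag=="16" else .0568
  m=(B[:,0]>c0-.003)&(B[:,0]<c0+.003)&(abs(B[:,1]-.621)<.007)&(B[:,2]>.026)&(B[:,2]<.1)
  print(tag,"above-nose z (lock):",m.sum(),np.round(np.sort(B[m][:,2])[::-1][:60:6],4))
```

```text
11 above-nose z (lock): 65 [0.0395 0.0385 0.0382 0.0379 0.0376 0.0366 0.0291 0.0286 0.0284 0.0281]
16 above-nose z (lock): 112 [0.0639 0.0636 0.0632 0.0632 0.063  0.0629 0.0627 0.0626 0.0626 0.0625]
```

View pics/c27.png

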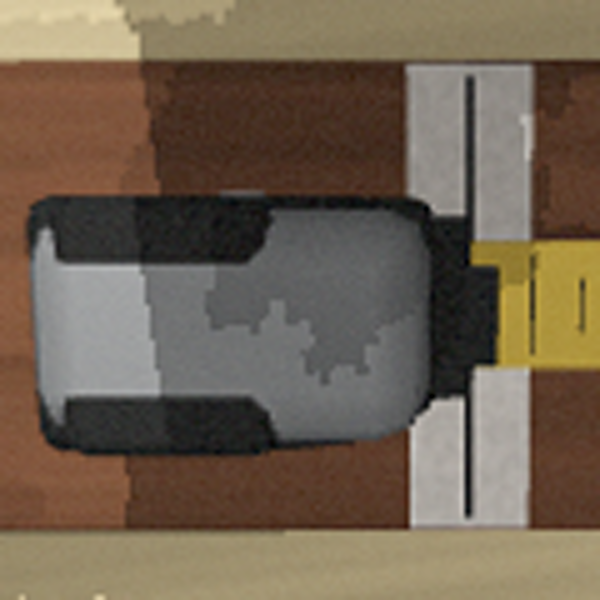

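Run:
```python
from mv import *
from h import *
a=np.radians(84);y=np.array([np.cos(a),np.sin(a)]);x=np.array([y[1],-y[0]])
P=par("wrist","16");d=np.load("pics/wrist16.npy");K,Dd,T=P
h,w=d.shape;uv=np.indices((h,w))[::-1].reshape(2,-1).T.astype(float)
q=cv2.undistortPoints(uv[:,None],K,Dd)[:,0];X=np.c_[q,np.ones(len(q))]*d.reshape(-1,1);X=X@T[:3,:3].T+T[:3,3]
Z=np.c_[X[:,:2]@y,X[:,:2]@x,X[:,2]].reshape(h,w,3)
g=lambda u0,u1,v0,v1:np.median(Z[v0:v1,u0:u1].reshape(-1,3),0)
print("case top",g(225,250,138,150),"board L",g(100,180,130,150),"board R of line",g(300,380,160,175),"lock",g(282,287,136,150),"blade",g(300,380,135,148))
W=P;w=lambda u,v:(190+u/5-.4,80+v/5-.4)
for n,uv,z in [("line",w(470,80),.022),("line",w(468,510),.022),("nose top corner",w(468,222),.038),("nose2",w(468,392),.038)]:
    p=plane(W,uv,z);print(n,"y %.4f x %.4f"%(p[:2]@y,p[:2]@x))
```

```text
case top [0.014  0.6194 0.0979] board L [-0.0947  0.6192  0.022 ] board R of line [0.1107 0.6494 0.0219] lock [0.0524 0.6211 0.0625] blade [0.1087 0.6223 0.0271]
line y 0.0528 x 0.5780
line y 0.0520 x 0.6643
nose top corner y 0.0521 x 0.6051
nose2 y 0.0519 x 0.6377
```

Run:
```python
from mv import *
from h import *
a=np.radians(84);y=np.array([np.cos(a),np.sin(a)]);x=np.array([y[1],-y[0]])
np.set_printoptions(precision=1,suppress=True,linewidth=200)
def xyz(n,t):
    P=par(n,t);d=np.load(f"pics/{n}{t}.npy");K,Dd,T=P
    h,w=d.shape;uv=np.indices((h,w))[::-1].reshape(2,-1).T.astype(float)
    q=cv2.undistortPoints(uv[:,None],K,Dd)[:,0];X=np.c_[q,np.ones(len(q))]*d.reshape(-1,1);X=X@T[:3,:3].T+T[:3,3]
    return X.reshape(h,w,3)
Z=xyz("wrist","16");print(Z[132:156:2,272:294,2]*1000)
Z=xyz("wrist","2");print("before (off), lock");print(Z[190:216:2,318:334,2]*1000)
```

```text
[[95.  94.  90.9 88.8 35.9 36.8 38.1 38.7 37.9 38.9 37.9 36.7 28.1 27.4 27.4 27.7 27.2 28.1 28.3 28.7 28.3 27.4]
 [94.8 92.3 91.9 89.6 63.6 63.  62.3 63.  62.  63.  62.6 62.6 63.7 63.8 61.7 62.4 62.4 61.7 28.4 27.9 27.3 27.6]
 [94.8 94.5 91.2 89.5 62.6 62.9 62.3 62.7 63.6 62.6 62.3 63.1 62.6 61.6 62.4 61.7 62.3 62.1 28.5 27.5 27.9 27.8]
 [95.5 92.8 91.3 89.7 61.3 61.7 60.6 61.  62.7 61.5 62.5 63.2 61.7 61.9 62.5 62.7 62.6 63.  27.8 26.6 26.8 26.1]
 [94.3 92.7 90.3 89.3 62.3 61.6 62.6 62.8 60.9 63.7 62.5 62.9 63.2 63.2 61.4 63.6 62.8 62.3 27.5 27.4 27.3 27.4]
 [94.6 93.9 91.7 89.7 61.7 62.3 61.5 62.7 62.1 62.3 62.4 61.8 61.6 62.7 62.7 62.3 62.1 62.2 26.3 27.4 28.4 28.4]
 [96.9 92.9 90.8 89.6 62.5 61.9 61.5 63.3 63.8 61.4 62.5 63.2 61.3 63.  61.6 61.  61.3 61.6 27.7 27.3 28.5 28. ]
 [95.8 93.  92.1 89.4 61.5 62.3 63.4 61.6 61.9 63.5 62.2 63.  61.9 63.6 62.4 61.  62.8 62.2 27.2 27.6 28.  28.5]
 [95.4 93.4 91.8 88.4 61.6 62.5 61.9 62.  61.2 62.6 62.3 63.  63.8 61.1 63.4 62.2 63.1 62.2 28.6 28.1 29.  28.5]
 [94.7 92.2 90.6 90.2 62.5 63.3 62.4 63.5 60.2 61.  63.2 62.8 62.1 62.7 62.1 62.  6
[... 863 characters left out ...]
  0.2]
 [ 90.9  69.   69.   69.5  68.9  69.5  70.6  69.   70.8  69.   68.9  69.   -0.1  -1.   -0.7  -1.7]
 [ 89.7  69.6  69.7  69.1  69.6  70.3  69.2  69.4  70.3  69.   70.1  68.9   0.8   0.    0.1  -0.7]
 [ 90.1  69.9  68.9  70.5  69.6  69.   69.1  69.1  68.2  69.6  70.2  67.9  -0.6   0.4   0.2  -0.5]
 [ 89.6  68.5  69.8  69.8  69.4  69.8  70.5  69.3  68.7  69.7  69.8  69.8   0.4  -1.1   0.   -0.8]
 [ 89.5  69.3  68.7  68.7  70.3  69.7  70.3  69.4  68.4  69.7  69.   68.6  -1.1  -0.4   0.1  -0.6]
 [ 88.5  69.8  69.1  69.2  69.7  70.5  70.1  69.5  70.1  69.9  69.9  69.8  -0.1  -1.6  -1.   -1.6]
 [ 88.6  38.   -0.2  -0.3  -0.   -0.7  -1.2  -1.7  -0.5  -0.3  -0.7   0.4  -0.3  -1.   -0.2   0.4]]
```

The lock top read 69.4 mm before and 62.4 mm now, in the same camera. That is 7.0 mm of travel, so it is fully down. Handing in.

```bash
python3 -c "
from bench import *
print(close_job())"
```

```text
the job is handed in; nothing more can be done
None
```

The largest tape, the one on the offcut, now stands on the dark board, hooked over the free end, with the lock pushed fully down and the gripper clear of it. I handed the job in at about 32.5 s. Once gripped across its length, I lifted it, hooked it, drew it back to the line, pushed the lock down with the front fingertip and let go.

**Last checks**
- **Nose on the line:** the wrist camera puts the nose within about 0.7 mm of the pencil line. It did not creep on release.
- **Lock:** the lock top dropped 7.0 mm between before and after in the wrist depth. Only its absolute height disagreed with the text, by about 1.5 mm in both readings.
- **Surroundings:** the offcut, screwdriver, masking-tape roll and tub look unmoved in the pictures.

**What failed or disagreed**
- **Fingertips:** they sit about 25 mm higher than the interface text says. My first grip closed on empty air above the case without touching it; I measured the tips and repeated it.
- **Line position:** one scene-camera reading put the nose about 2 mm behind the line, where the wrist camera said 0.3 mm. I trusted the wrist view, because one scene pixel covers about 2 mm.
- **Lock force:** my final push to confirm the hard stop briefly read 27 N at the wrist, firmer than I intended. I eased off straight away.
- **Finger drift:** the fingers drifted up to 5 mm sideways during the lock push. At the one point I measured it, early in the push, the case had moved only 0.3 mm.

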